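# Free a crossed clamp knob and screw it home

### The job

The black knob with the red grip bar on the board clamp sits crossed on its thread. Pressing lightly, turn it backwards (anticlockwise from above) until it clicks down, then forwards (clockwise) to start it cleanly, and screw it fully home so that the blue bar clamps the green board. Never force the thread, and leave the things around it where they are.

Things in the scene. Friction and masses are not known exactly. Their poses are not given: they have to be found in the camera images.
- clamp_jig: board clamp, fixed to the bench: aluminium base plate 150 x 110 x 12 mm. Origin on the bench surface under the plate, on the axis of the upright stud; the plate spans x = -50 to +100 mm, y = -55 to +55 mm in its own axes, z up. A green board 80 mm long lies on rails on its +x side. The knob sits on the stud.
- knob_axis (a point): a point on the knob's turning axis (the stud's axis) at bench height, turning with the knob: its x axis runs along the knob's red grip bar, y across it, z up. It gives the knob's turn, not its height. The knob: black ribbed skirt and cap 60 mm in diameter, 33 mm high; on the cap's flat top a red bar 54 mm long, 12 mm thick, 30 mm high. It only turns and slides upright (0.15 kg), it cannot tilt or come off.
- stud_foot (a point): foot of the stud, on top of the jig's plate. Height of the knob's cap top over the BENCH: 68 to 73 mm while crossed (a lug in the skirt rides on top of the thread), 66 mm clicked, 60 mm home; the lug's centre is 28 mm lower. Turning takes 0.02 to 0.1 N m. The thread is damaged when lug and thread press on each other with over 25 N (about 0.5 N m at the knob against a stop, or a 25 N push).
- knob_hub (a joint): turn of the knob in rad from an arbitrary zero, + is forwards (clockwise from above). Backwards while crossed it climbs 3.2 mm per rad and after 0.1 to 1.5 rad (the thread's angle is hidden and varies) drops about 6.5 mm: the click; a hard stop comes about 0.2 rad past it. Forwards while crossed, it jams on a dog within 0.1 to 1.4 rad. Forwards from the click it descends 3.16 mm per rad.
- clamp_bar (a joint): blue sprung bar round the stud under the knob's skirt, its tip over the green board's edge: 0 = up, 3 mm above the board; 0.003 = down on the board. It springs up with 2 to 5 N; the skirt pushes it down over the last 3 mm of descent. It is down after about 2 rad forwards from the click; there the knob stops hard and the load on the thread rises fast. The knob stays where it is left.
- solder_spool: bystander: solder reel, 58 x 73 x 46 mm, origin at the centre of its underside
- marker_pen: bystander: white marker pen lying down, 131 mm long, 15 mm thick, origin at the centre of its underside
- nine_volt: bystander: dark blue block battery standing upright, 18 x 26 x 49 mm, origin at the centre of its underside

How it is judged:
By the outcome, as a careful person would: the job done as asked, in the order asked, and still so for the second after the job is handed in, with the robot touching nothing.
It also fails if it takes over 72 s, if anything falls off the work surface, if the arm or the gripper's body presses on something with over 40 N, if the wrist force passes 120 N, or if a joint passes its speed limit or range.

### The arm

A 6-joint arm with a two-finger parallel gripper is mounted at the origin on a cart in front of the work surface, level with it; the furniture and walls round the work are solid. World frame = base frame: x ahead of the robot, y to its left, z up, the work surface at z = 0. Lengths are in mm, angles in degrees, forces in N, time in s.
With the tool pointing down it reaches from about 350 to 850 mm from the base axis. Payload 8.1 kg.
Tool frame: the origin (TCP) lies midway between the tips of the shut fingers; the grasp point (between the pads) lies hold_point_z behind it (hold_point_z is the distance from the TCP to the grasp point, in mm); z points along the fingers, x is the direction in which the jaws open and shut, and the axes are right-handed (so a half turn about z gives the same grasp; the last joint's range is limited). The gripper opens to 85 mm and grips with 20 to 120 N. Pads are 22 mm wide; open, the fingers measure 114 mm over their backs; the gripper's body (76 mm by 85 mm) begins 54 mm behind the grasp point. The pads swing forward as they close: fully open they stand 13 mm farther back than shut.
Start: joints at [-74.049, 7.471, 85.268, -0, 87.261, -4.893], TCP at [213.517, -560.728, 194.492] pointing down, gripper open.
Joint ranges: [-169.43, 169.43], [-51.17, 129.36], [1.28, 143.12], [-76.62, 256.62], [0, 156.53], [-152.29, 152.29]. Speed limits (degrees/s): [136.94, 136.94, 159.86, 180, 180, 180].

### API

Orientations are given as [roll, pitch, yaw] about the fixed x, y, z axes, in that order (R = Rz(yaw) Ry(pitch) Rx(roll)).
In Python, from bench import * gives the robot as it stands.
- The arm moves only by the shell command python3 -m pendant 'ROWS' [OPENING] [FORCE]. ROWS is JSON, a list that holds one entry, the list of rows, each a list of 4 numbers: the shift along the tool's x, y, z normalised to -1 to 1, where 1 is 0.02 m, then the turn about the tool's z normalised to -1 to 1, where 1 is 0.08 rad. A call has exactly 10 rows; each row shifts and turns the pose as measured when the row begins, along the tool's axes as they then stand; what a row does not reach is not made up. A row lasts 1/12 s, in which the tool goes at most 41.7 mm and 7.16 degrees, less where a joint would pass 70% of its speed; a pose out of reach is approached as far as the arm can. A call with a number of a shift or a turn outside -1 to 1 is refused whole. A call with a gripper value outside its range is refused whole. OPENING is the gripper's target within -1 to 1 (fully open at 1, half-way at 0, shut at -1), set as the call begins (- or left out, the last holds). The fingers move at their own pace and stop on an object; FORCE is the grip in N (left out, the last holds). Time passes only in rows, so rows that do not move let the fingers close, or fill a call up. It gives the time, the measured TCP pose, the force and the opening at its end, in the units of the state.
- sense(): the state, without advancing time (a new reading comes with each control period).
- snapshot(name): name is "scene" or "top"; returns the picture (420x560x3 uint8, red, green, blue); there is no depth.
- calibration(name): a dict with "mtx" (3x3 intrinsics, pixels), "world_to_cam" (4x4, takes a point from world to camera coordinates). Camera axes: x right, y down, z forward; pixel columns grow to the right and rows downward; lengths in mm; the calibration is good to about 2 mm. A picture is of the moment at which its call begins. calibration takes no time and is no camera call.
- hand_in(): hands the job in, once; it reports no verdict.
The state is a dict: "time": time; "joint_pos": joint angles; "qd": joint speeds; "joint_efforts": joint torques, N m; "tool_pos": TCP position; "tcp_rot": TCP orientation; "ft_force": force on the tool from outside, world axes, zero at the start; "wrist_torque": the same for the moment, N m; "finger_gap": finger opening in mm.
Only numpy, scipy, OpenCV 4.12 (cv2) and the standard library are available. Lean on these libraries where they do the work, as an engineer would, in place of code of your own. Each camera call takes 0.05 s, during which the arm holds its last target.

## Working session

There is one attempt and no reset: what is moved stays moved. The work goes in short steps, Python scripts to look and compute and a shell command to move; the robot and the scene stay as the last step left them, time stands still between calls to the robot, and variables do not carry over. Pictures are saved under pics/ and viewed, and the job is handed in when it is done.

```bash
ls; mkdir -p pics; python3 - <<'E'
from bench import *
import cv2
for n in("scene","top"):
    im=snapshot(n); cv2.imwrite(f"pics/{n}0.png",im[:,:,::-1]); c=calibration(n); print(n,c["mtx"],c["world_to_cam"])
print(sense())
try: print(hold_point_z)
except Exception as e: print(e)
E
```

```text
pics
scene [[387.87630677   0.         284.56574946]
 [  0.         387.87630677 211.43702057]
 [  0.           0.           1.        ]] [[-7.08731928e-01 -7.05078241e-01  2.37429548e-02  3.17602196e+02]
 [-3.23817467e-01  2.95226430e-01 -8.98879082e-01  2.94888589e+02]
 [ 6.26770534e-01 -6.44752688e-01 -4.37553047e-01  4.83594278e+02]
 [ 0.00000000e+00  0.00000000e+00  0.00000000e+00  1.00000000e+00]]
top [[527.67980129   0.         281.11660741]
 [  0.         527.67980129 206.55171979]
 [  0.           0.           1.        ]] [[ 1.13671828e-02 -9.99882787e-01 -1.02566883e-02 -9.90241570e+01]
 [-9.95058318e-01 -1.02993012e-02 -9.87566139e-02  5.63085482e+02]
 [ 9.86394016e-02  1.13285875e-02 -9.95058758e-01  1.10659948e+03]
 [ 0.00000000e+00  0.00000000e+00  0.00000000e+00  1.00000000e+00]]
{'time': 0.1, 'joint_pos': array([-7.40487218e+01,  7.50983642e+00,  8.53204325e+01,  1.44112821e-03,
        8.72596717e+01, -4.89460099e+00]), 'qd': array([-0.00117795, -0.06711994, -0.0411574 , -0.0436279 ,  0.05107854,
        0.04027765]), 'joint_efforts': array([ 2.08790021e-03, -5.70953858e+01, -5.01940334e+01, -4.58931504e-05,
        8.18019005e-03,  3.69796669e-05]), 'tool_pos': array([ 213.38623237, -560.22106138,  193.58419013]), 'tcp_rot': array([-1.79990892e+02,  8.94898917e-02, -6.91541837e+01]), 'ft_force': array([-0.66197811, -0.65185495,  0.04454655]), 'wrist_torque': array([-0.06338113,  0.00686009, -0.09692101]), 'finger_gap': 85.27700037595189}
18.700000000000003
```

```bash
python3 -c "
import bench;print([x for x in dir(bench) if x[0]!='_'])"
```

```text
['PlanningError', 'calibration', 'hand_in', 'hold_point_z', 'sense', 'snapshot']
```

View pics/scene0.png

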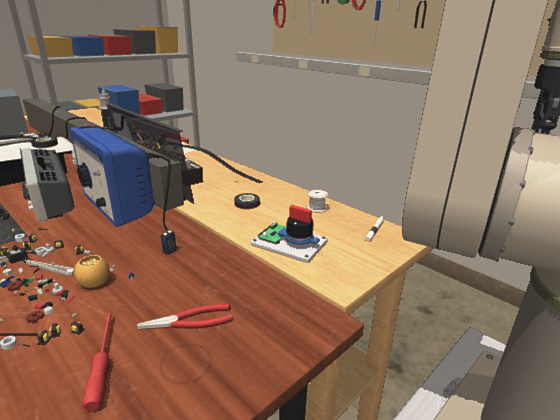

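View pics/top0.png

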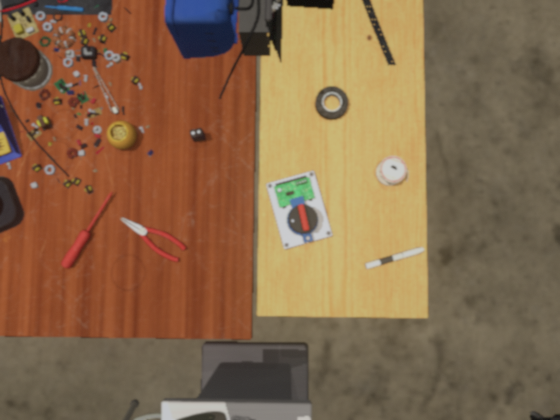

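The top view shows the jig near (300,210) with the red bar at about (303,216), the spool at (392,171) and the pen at (395,258). Next I measure these.

```bash
cat > h.py <<'E'
from bench import *
import numpy as np, cv2
def ray(cam,px,z):
    c=calibration(cam);W=np.array(c["world_to_cam"]);R=W[:3,:3];t=W[:3,3]
    o=-R.T@t;d=R.T@np.linalg.inv(c["mtx"])@np.array([px[0],px[1],1.])
    return o+d*(z-o[2])/d[2]
def proj(cam,p):
    c=calibration(cam);W=np.array(c["world_to_cam"]);q=W[:3,:3]@np.array(p)+W[:3,3];u=c["mtx"]@q
    return u[:2]/u[2]
def redmask(im,x0,x1,y0,y1):
    r,g,b=[im[:,:,i].astype(int) for i in range(3)]
    m=((r>110)&(g<70)&(b<70)).astype(np.uint8)
    k=np.zeros_like(m);k[y0:y1,x0:x1]=m[y0:y1,x0:x1];return k
E
python3 - <<'E'
from h import *
im=cv2.imread("pics/top0.png")[:,:,::-1]
m=redmask(im,270,335,180,245)
ys,xs=np.nonzero(m);print(len(xs),xs.min(),xs.max(),ys.min(),ys.max())
print(cv2.minAreaRect(np.c_[xs,ys].astype(np.float32)))
cv2.imwrite("pics/topz.png",cv2.resize(im[160:280,255:435,::-1],None,fx=4.4,fy=4.4,interpolation=cv2.INTER_CUBIC)[:600,:800])
s=cv2.imread("pics/scene0.png");cv2.imwrite("pics/scz.png",cv2.resize(s[170:270,230:390],None,fx=5,fy=5,interpolation=cv2.INTER_CUBIC))
ms=redmask(s[:,:,::-1],280,320,195,230);ys,xs=np.nonzero(ms);print(len(xs),xs.min(),xs.max(),ys.min(),ys.max())
E
```

```text
2 307 308 230 230
((307.5, 230.0), (1.0, 0.0), 180.0)
236 290 311 206 222
```

View pics/topz.png

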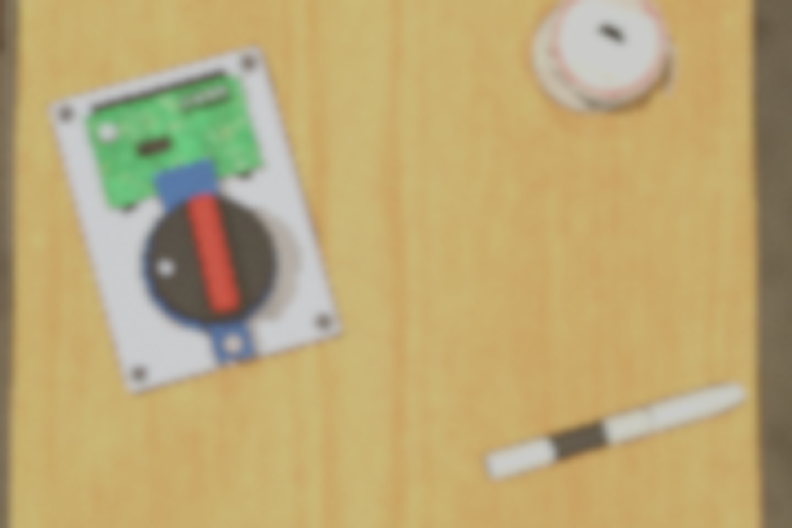

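View pics/scz.png

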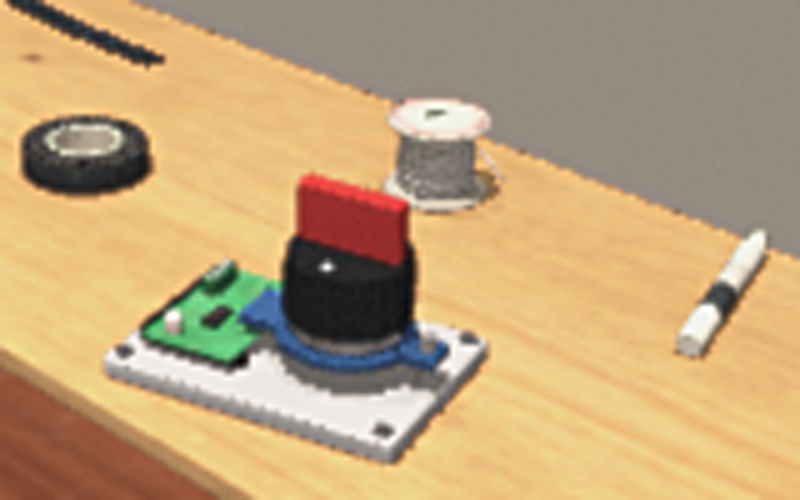

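```bash
python3 - <<'E'
from h import *
im=cv2.imread("pics/top0.png")[:,:,::-1].astype(int)
r,g,b=im[...,0],im[...,1],im[...,2]
m=np.zeros(r.shape,np.uint8);m[190:240,285:325]=((r>g+50)&(r>b+50)&(g<110))[190:240,285:325]
n,l,st,ce=cv2.connectedComponentsWithStats(m);i=1+np.argmax(st[1:,4]);ys,xs=np.nonzero(l==i)
rc=cv2.minAreaRect(np.c_[xs,ys].astype(np.float32));print(len(xs),rc)
bp=cv2.boxPoints(rc)
print([ray("top",p,99).round(1) for p in bp], ray("top",rc[0],99))
P=np.array([ray("top",p,99)[:2] for p in np.c_[xs,ys]]);c=P.mean(0);w,v=np.linalg.eigh(np.cov(P.T));print("mean",c,"dir",np.degrees(np.arctan2(v[1,1],v[0,1])),np.sqrt(w*12))
C=[ray("top",(255+x/4.4-.4,160+y/4.4-.4),12)[:2] for x,y in [(52,103),(260,47),(342,332),(130,391)]]
C=np.array(C);print(C.round(1));
ax=(C[0]+C[1]-C[2]-C[3])/2;ax/=np.linalg.norm(ax);mid=C.mean(0);print("jig yaw",np.degrees(np.arctan2(ax[1],ax[0])),"stud",mid-25*ax)
# cap circle
k=np.zeros(r.shape,np.uint8);k[195:245,280:325]=((r<95)&(g<90)&(b<80))[195:245,280:325]
ys,xs=np.nonzero(k);print(cv2.minEnclosingCircle(np.c_[xs,ys].astype(np.float32)))
(cx,cy),R=cv2.minEnclosingCircle(np.c_[xs,ys].astype(np.float32));print(ray("top",(cx,cy),68))
# scene bar height: ends of top edge
c0=np.r_[mid-25*ax,0]
th=np.arctan2(v[1,1],v[0,1])
for h in(66,70,73):
  for s in(-27,27):
    for z in(h,h+30):print(h,s,z,proj("scene",c0+[s*np.cos(th),s*np.sin(th),z]).round(1))
E
```

```text
184 ((303.0730285644531, 217.48312377929688), (26.15865707397461, 7.120551109313965), 77.00537872314453)
[array([ 559.4, -125. ,   99. ]), array([ 562.8, -138.9,   99. ]), array([ 511.6, -151.1,   99. ]), array([ 508.2, -137.2,   99. ])] [ 535.43105115 -138.04784556   99.        ]
mean [ 535.54842503 -138.02702086] dir -167.13160445384975 [14.13336415 51.77760375]
[[ 617.1  -60. ]
 [ 646.3 -163.2]
 [ 504.8 -204.3]
 [ 474.7 -100.3]]
jig yaw 16.000779197815422 stud [ 536.68688292 -138.8342208 ]
((302.5, 219.0), 13.647443771362305)
[ 534.71549724 -137.83487456   68.        ]
66 -27 66 [290.6 217.5]
66 -27 96 [291.  205.7]
66 27 66 [311.2 223.7]
66 27 96 [311.9 211.7]
70 -27 70 [290.6 216. ]
70 -27 100 [291.  204.1]
70 27 70 [311.3 222.2]
70 27 100 [312.  210.1]
73 -27 73 [290.6 214.8]
73 -27 103 [291.1 202.9]
73 27 73 [311.4 221. ]
73 27 103 [312.1 208.8]
```

```bash
cat >> h.py <<'E'
from scipy.spatial.transform import Rotation as Ro
def togo(x,y,z,yaw):
    s=sense();R=Ro.from_euler('xyz',s["tcp_rot"],degrees=True).as_matrix()
    d=R.T@(np.array([x,y,z])-s["tool_pos"])
    t=-((yaw-s["tcp_rot"][2]+180)%360-180)
    print("t",s["time"],"tcp",s["tool_pos"].round(1),s["tcp_rot"].round(2),"gap",round(s["finger_gap"],1),"F",s["ft_force"].round(1),"M",s["wrist_torque"].round(2))
    print("units shift",(d/20).round(2),"turn units",round(np.radians(t)/.08,2),"deg",round(t,1))
E
python3 -c "
from h import *
togo(535.8,-138.2,150,-77)"
```

```text
t 0.1 tcp [ 213.4 -560.2  193.6] [-1.7999e+02  9.0000e-02 -6.9150e+01] gap 85.3 F [-0.7 -0.7  0. ] M [-0.06  0.01 -0.1 ]
units shift [-13.98 -22.57   2.2 ] turn units 1.71 deg 7.8
```

```bash
python3 -m pendant '[[[0,0,0,0.9],[0,0,0,0.9],[0,0,0,0],[0,0,0,0],[0,0,0,0],[0,0,0,0],[0,0,0,0],[0,0,0,0],[0,0,0,0],[0,0,0,0]]]' -0.55 20; python3 -c "
from h import *
togo(535.8,-138.2,150,-77)"
```

```text
time: 0.93
tool_pos: [212.8, -558.4, 190.3]
tcp_rot: [180.0, 0.4, -77.2]
ft_force: [0.9, -0.1, 1.5]
finger_gap: 19.1
t 0.9333 tcp [ 212.8 -558.4  190.3] [179.98   0.42 -77.21] gap 19.1 F [ 0.9 -0.1  1.5] M [ 0.01 -0.02  0.  ]
units shift [-16.9  -20.4    2.13] turn units -0.05 deg -0.2
```

```bash
python3 -m pendant '[[[-0.8,-0.96,0,0],[-0.8,-0.96,0,0],[-0.8,-0.96,0,0],[-0.8,-0.96,0,0],[-0.8,-0.96,0,0],[-0.8,-0.96,0,0],[-0.8,-0.96,0,0],[-0.8,-0.96,0,0],[-0.8,-0.96,0,0],[-0.8,-0.96,0,0]]]'; python3 -c "
from h import *
togo(535.8,-138.2,150,-77)"
```

```text
time: 1.77
tool_pos: [367.1, -355.9, 191.6]
tcp_rot: [180.0, 0.2, -77.6]
ft_force: [0.5, 0.3, -0.4]
finger_gap: 19.5
t 1.7667 tcp [ 367.1 -355.9  191.6] [179.95   0.22 -77.57] gap 19.5 F [ 0.5  0.3 -0.4] M [0.01 0.01 0.03]
units shift [ -8.8  -10.58   2.11] turn units -0.12 deg -0.6
```

```bash
python3 -m pendant '[[[-0.85,-1,0.1,-0.1],[-0.85,-1,0.1,0],[-0.85,-1,0.1,0],[-0.85,-1,0.1,0],[-0.85,-1,0.1,0],[-0.85,-1,0.1,0],[-0.85,-1,0.1,0],[-0.85,-1,0.1,0],[-0.85,-1,0.1,0],[-0.85,-1,0.1,0]]]'; python3 -c "
from h import *
togo(535.8,-138.2,120,-77)"
```

```text
time: 2.6
tool_pos: [531.8, -134.7, 174.6]
tcp_rot: [-179.8, -0.1, -77.0]
ft_force: [0.7, 0.2, -0.4]
finger_gap: 18.8
t 2.6 tcp [ 531.8 -134.7  174.6] [-1.7977e+02 -9.0000e-02 -7.7000e+01] gap 18.8 F [ 0.7  0.2 -0.4] M [-0.01  0.05  0.02]
units shift [ 0.21 -0.14  2.73] turn units 0.0 deg 0.0
```

```bash
python3 -m pendant '[[[0.2,-0.14,0.5,0],[0,0,0.6,0],[0,0,0.6,0],[0,0,0.6,0],[0,0,0.4,0],[0,0,0,0],[0,0,0,0],[0,0,-0.02,0],[0,0,-0.02,0],[0,0,-0.02,0]]]'; python3 - <<'E'
from h import *
togo(535.8,-138.2,100,-77)
a=snapshot("top");b=snapshot("scene")
A=cv2.resize(a[180:260,255:355,::-1],None,fx=5,fy=5,interpolation=cv2.INTER_CUBIC)
B=cv2.resize(b[150:260,250:360,::-1],None,fx=4,fy=4,interpolation=cv2.INTER_CUBIC)
cv2.imwrite("pics/a1.png",A);cv2.imwrite("pics/b1.png",B)
E
```

```text
time: 3.43
tool_pos: [535.0, -136.8, 115.9]
tcp_rot: [-179.9, 0.0, -76.9]
ft_force: [0.5, -0.4, -0.2]
finger_gap: 19.3
t 3.4333 tcp [ 535.  -136.8  115.9] [-1.7987e+02  1.0000e-02 -7.6910e+01] gap 19.3 F [ 0.5 -0.4 -0.2] M [ 0.04 -0.03  0.04]
units shift [ 0.08 -0.02  0.79] turn units 0.02 deg 0.1
```

View pics/a1.png

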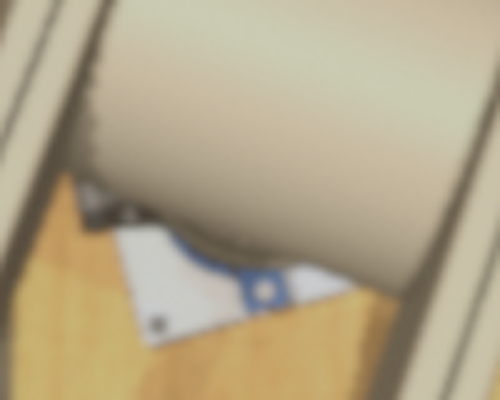

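View pics/b1.png

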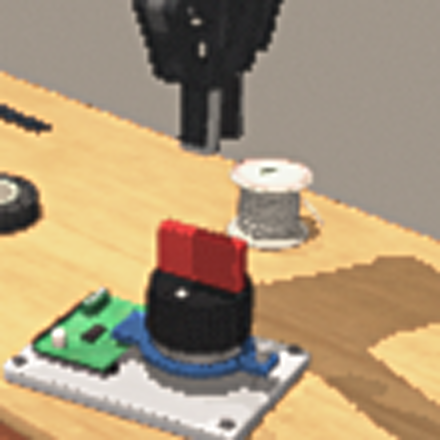

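```bash
python3 - <<'E'
from h import *
s=sense();print(s["time"],s["tool_pos"],s["joint_pos"])
for z in (100,116,135,150):print(z,proj("scene",[535,-137,z]))
b=snapshot("scene");cv2.imwrite("pics/b2.png",cv2.resize(b[150:260,250:360,::-1],None,fx=5,fy=5,interpolation=cv2.INTER_CUBIC))
E
```

```text
3.5333 [ 535.37033117 -136.75839922  116.1931386 ] [-1.97066377e+01  2.87652936e+00  9.84343875e+01  8.45077837e-02
  7.85410800e+01  5.71726961e+01]
100 [301.36591923 207.53455748]
116 [301.67527983 200.98950355]
135 [302.04927855 193.07691938]
150 [302.34975991 186.71972124]
```

View pics/b2.png

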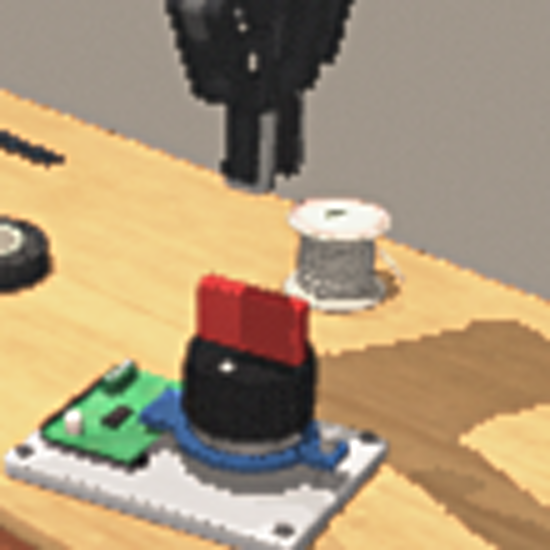

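The finger tips appear at (301,188), about 30 mm higher than the TCP projects ((302,201)). I'll lower in small steps and recheck.

```bash
python3 -m pendant '[[[0.04,0,0.15,0],[0.04,0,0.15,0],[0,0,0.15,0],[0,0,0.15,0],[0,0,0.05,0],[0,0,0,0],[0,0,-0.02,0],[0,0,-0.02,0],[0,0,-0.02,0],[0,0,-0.02,0]]]'; python3 - <<'E'
from h import *
togo(535.8,-138.2,100,-77)
b=snapshot("scene");cv2.imwrite("pics/b3.png",cv2.resize(b[150:260,250:360,::-1],None,fx=5,fy=5,interpolation=cv2.INTER_CUBIC))
E
```

```text
time: 4.42
tool_pos: [536.1, -138.1, 103.7]
tcp_rot: [-179.8, -0.0, -76.9]
ft_force: [-0.1, -0.2, 0.5]
finger_gap: 19.4
t 4.4167 tcp [ 536.1 -138.1  103.7] [-1.7981e+02 -2.0000e-02 -7.6850e+01] gap 19.4 F [-0.1 -0.2  0.5] M [-0.05  0.04 -0.02]
units shift [0.   0.02 0.18] turn units 0.03 deg 0.1
```

View pics/b3.png

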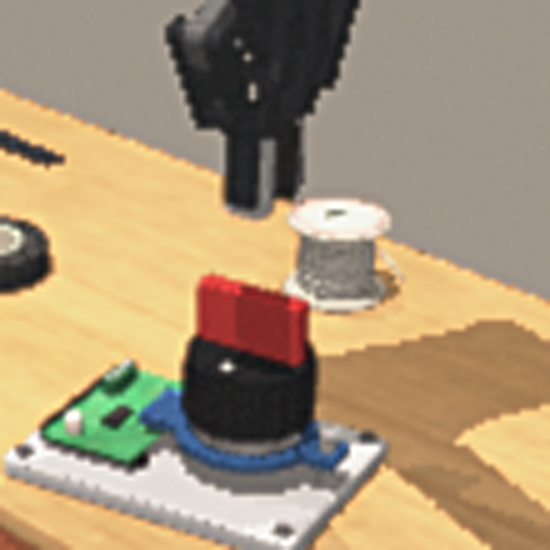

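```bash
python3 -m pendant '[[[0,0,0.15,0],[0,0,0.15,0],[0,0,0.15,0],[0,0,0.15,0],[0,0,0.05,0],[0,0,0,0],[0,0,-0.02,0],[0,0,-0.02,0],[0,0,-0.02,0],[0,0,-0.02,0]]]'; python3 - <<'E'
from h import *
togo(535.8,-138.2,80,-77)
b=snapshot("scene");cv2.imwrite("pics/b4.png",cv2.resize(b[150:260,250:360,::-1],None,fx=5,fy=5,interpolation=cv2.INTER_CUBIC))
E
```

```text
time: 5.3
tool_pos: [536.1, -138.1, 91.0]
tcp_rot: [-179.8, -0.0, -76.9]
ft_force: [0.2, -0.2, 1.3]
finger_gap: 19.3
t 5.3 tcp [ 536.1 -138.1   91. ] [-1.7982e+02 -1.0000e-02 -7.6860e+01] gap 19.3 F [ 0.2 -0.2  1.3] M [-0.05  0.01 -0.  ]
units shift [0.   0.02 0.55] turn units 0.03 deg 0.1
```

View pics/b4.png

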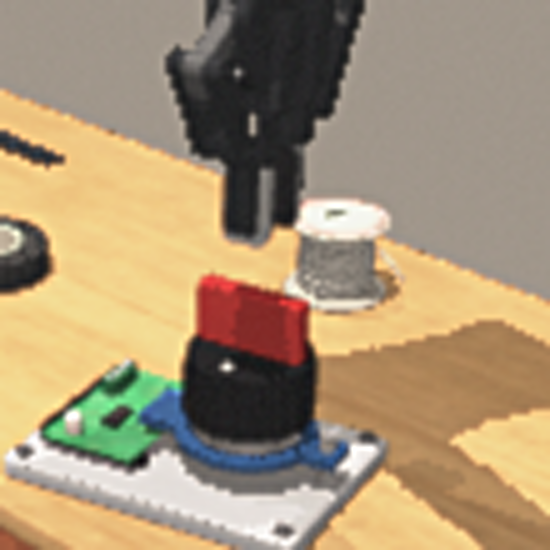

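```bash
python3 - <<'E'
from h import *
a=snapshot("top");A=cv2.resize(a[150:290,220:400,::-1],None,fx=4.2,fy=4.2,interpolation=cv2.INTER_CUBIC)
A=np.clip(A.astype(float)*1.5,0,255).astype(np.uint8);cv2.imwrite("pics/a4.png",A)
b=snapshot("scene");cv2.imwrite("pics/b5.png",cv2.resize(b[0:270,200:560,::-1],None,fx=2.2,fy=2.2,interpolation=cv2.INTER_CUBIC))
for z in (120,150,170,200): print(ray("top",(277,222),z).round(0))
for z in (91,120,126,130): print(z,proj("scene",[533,-123,z]).round(1),proj("scene",[539,-153,z]).round(1))
E
```

```text
[524. -86. 120.]
[522. -87. 150.]
[521. -87. 170.]
[519. -88. 200.]
91 [297.6 213.3] [304.7 208.5]
120 [298.1 201.4] [305.3 196.8]
126 [298.2 198.9] [305.4 194.4]
130 [298.3 197.2] [305.5 192.7]
```

View pics/a4.png

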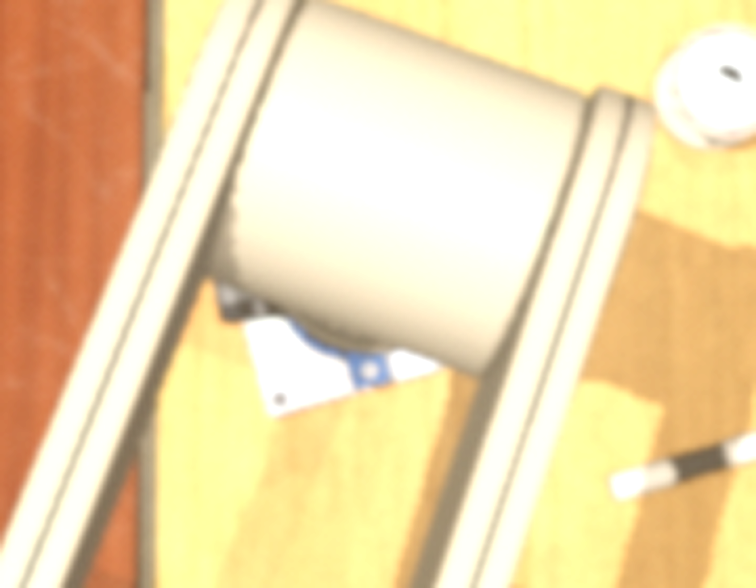

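View pics/b5.png

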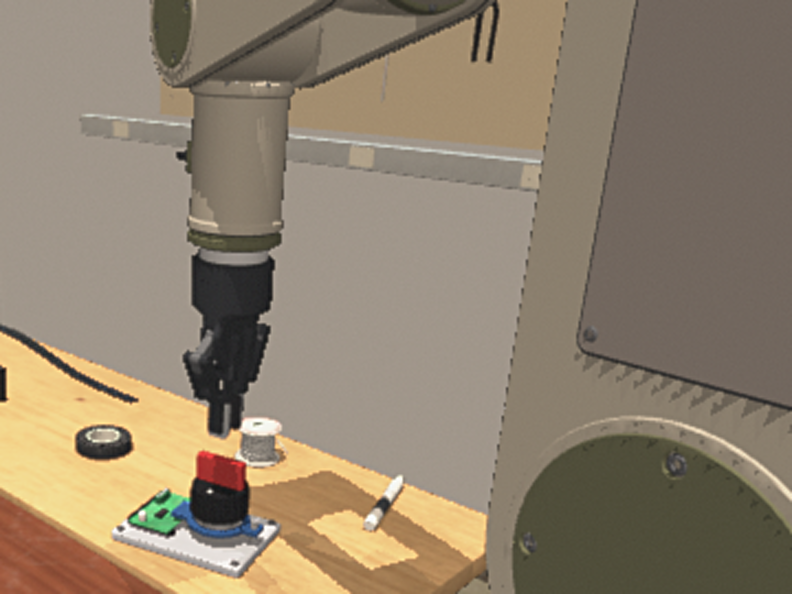

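Both fingertips ((298,198) and (307,195)) match tips at z≈126 with correct xy, so the visible tips sit about 35 mm above the reported TCP. I'll descend carefully and watch the force.

```bash
python3 -m pendant '[[[0,0,0.06,0],[0,0,0.06,0],[0,0,0.06,0],[0,0,0.06,0],[0,0,0.06,0],[0,0,0.06,0],[0,0,0.06,0],[0,0,0.06,0],[0,0,0,0],[0,0,-0.02,0]]]'; python3 - <<'E'
from h import *
togo(535.8,-138.2,72,-77)
E
```

```text
time: 6.28
tool_pos: [536.0, -138.0, 80.5]
tcp_rot: [-179.8, -0.0, -76.9]
ft_force: [-0.2, 0.3, -0.3]
finger_gap: 19.3
t 6.2833 tcp [ 536.  -138.    80.5] [-1.7982e+02 -1.0000e-02 -7.6850e+01] gap 19.3 F [-0.2  0.3 -0.3] M [ 0.   -0.02  0.01]
units shift [0.   0.01 0.43] turn units 0.03 deg 0.1
```

```bash
python3 -m pendant '[[[0,0,0.06,0],[0,0,0.06,0],[0,0,0.06,0],[0,0,0.06,0],[0,0,0.04,0],[0,0,0.03,0],[0,0,0.03,0],[0,0,0.03,0],[0,0,0.03,0],[0,0,0,0]]]'; python3 - <<'E'
from h import *
togo(535.8,-138.2,72,-77)
b=snapshot("scene");cv2.imwrite("pics/b6.png",cv2.resize(b[150:260,250:360,::-1],None,fx=5,fy=5,interpolation=cv2.INTER_CUBIC))
E
```

```text
time: 7.12
tool_pos: [536.2, -138.1, 71.9]
tcp_rot: [-179.8, -0.0, -76.9]
ft_force: [0.1, 0.3, -0.0]
finger_gap: 19.5
t 7.1167 tcp [ 536.2 -138.1   71.9] [-1.798e+02 -2.000e-02 -7.686e+01] gap 19.5 F [ 0.1  0.3 -0. ] M [-0.02  0.04  0.02]
units shift [-0.    0.02 -0.01] turn units 0.03 deg 0.1
```

View pics/b6.png

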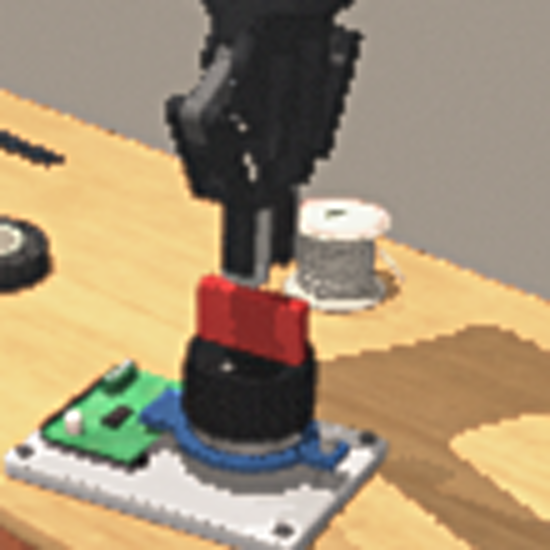

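```bash
python3 -m pendant '[[[0,0,0.04,0],[0,0,0.04,0],[0,0,0.04,0],[0,0,0.04,0],[0,0,0.04,0],[0,0,0.04,0],[0,0,0.04,0],[0,0,0.04,0],[0,0,0.04,0],[0,0,0.04,0]]]'; python3 - <<'E'
from h import *
togo(535.8,-138.2,52,-77)
b=snapshot("scene");cv2.imwrite("pics/b7.png",cv2.resize(b[150:260,250:360,::-1],None,fx=5,fy=5,interpolation=cv2.INTER_CUBIC))
E
```

```text
time: 8.0
tool_pos: [536.5, -138.2, 63.4]
tcp_rot: [-179.8, -0.0, -76.9]
ft_force: [-0.3, 0.0, -0.4]
finger_gap: 19.3
t 8.0 tcp [ 536.5 -138.2   63.4] [-1.7978e+02 -4.0000e-02 -7.6860e+01] gap 19.3 F [-0.3  0.  -0.4] M [-0.04  0.    0.01]
units shift [-0.01  0.04  0.57] turn units 0.03 deg 0.1
```

View pics/b7.png

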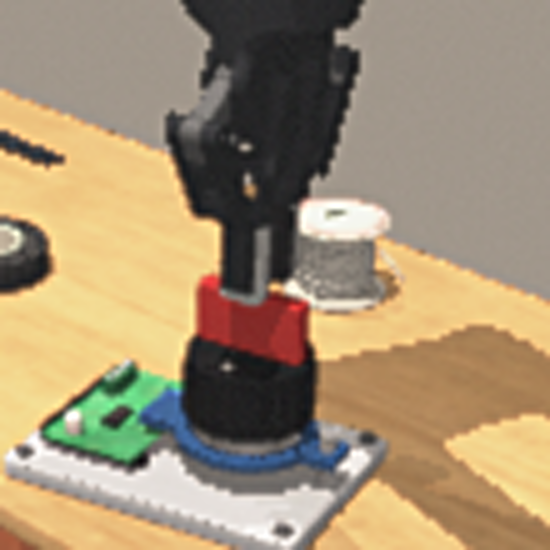

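```bash
python3 -m pendant '[[[0,0,0.08,0],[0,0,0.08,0],[0,0,0.08,0],[0,0,0.08,0],[0,0,0.08,0],[0,0,0.08,0],[0,0,0.08,0],[0,0,0.04,0],[0,0,0.02,0],[0,0,0,0]]]'; python3 - <<'E'
from h import *
togo(535.8,-138.2,42,-77)
b=snapshot("scene");cv2.imwrite("pics/b8.png",cv2.resize(b[150:260,250:360,::-1],None,fx=5,fy=5,interpolation=cv2.INTER_CUBIC))
E
```

```text
time: 8.88
tool_pos: [536.2, -138.1, 49.1]
tcp_rot: [-179.8, -0.0, -76.9]
ft_force: [-0.5, 0.4, 0.2]
finger_gap: 19.2
t 8.8833 tcp [ 536.2 -138.1   49.1] [-1.7982e+02 -1.0000e-02 -7.6860e+01] gap 19.2 F [-0.5  0.4  0.2] M [-0.01 -0.01 -0.02]
units shift [0.   0.02 0.35] turn units 0.03 deg 0.1
```

View pics/b8.png

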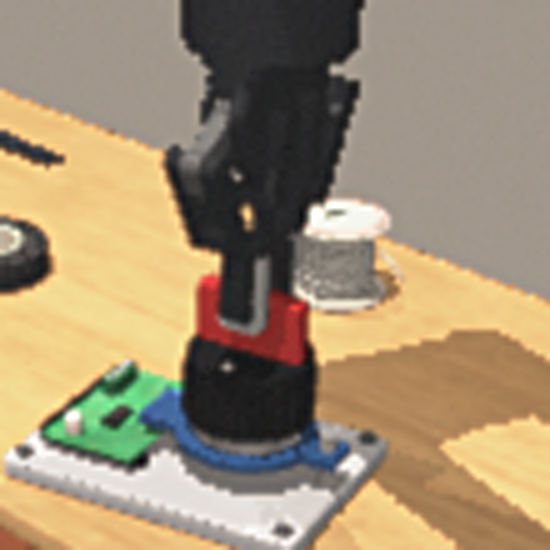

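```bash
python3 -m pendant '[[[0,0,0.06,0],[0,0,0.06,0],[0,0,0.06,0],[0,0,0.06,0],[0,0,0.03,0],[0,0,0,0],[0,0,-0.02,0],[0,0,-0.02,0],[0,0,-0.02,0],[0,0,-0.02,0]]]'; python3 - <<'E'
from h import *
togo(535.8,-138.2,42,-77)
E
python3 -m pendant '[[[0,0,-0.02,0],[0,0,-0.02,0],[0,0,-0.02,0],[0,0,-0.02,0],[0,0,-0.02,0],[0,0,-0.02,0],[0,0,-0.02,0],[0,0,-0.02,0],[0,0,-0.02,0],[0,0,-0.02,0]]]' -0.9 20; python3 - <<'E'
from h import *
togo(535.8,-138.2,42,-77)
E
```

```text
time: 9.77
tool_pos: [536.4, -138.1, 45.1]
tcp_rot: [-179.8, -0.0, -76.9]
ft_force: [-0.4, 0.3, 0.0]
finger_gap: 19.3
t 9.7667 tcp [ 536.4 -138.1   45.1] [-1.798e+02 -2.000e-02 -7.686e+01] gap 19.3 F [-0.4  0.3  0. ] M [-0.03 -0.04  0.02]
units shift [-0.    0.03  0.16] turn units 0.03 deg 0.1
time: 10.6
tool_pos: [536.2, -137.2, 49.2]
tcp_rot: [-179.8, 0.1, -76.8]
ft_force: [0.7, -0.5, -1.6]
finger_gap: 11.2
t 10.6 tcp [ 536.2 -137.2   49.2] [-1.798e+02  6.000e-02 -7.684e+01] gap 11.2 F [ 0.7 -0.5 -1.6] M [-0.05 -0.15 -0.01]
units shift [0.05 0.03 0.36] turn units 0.03 deg 0.2
```

```bash
python3 -m pendant '[[[0,0,0.02,0],[0,0,0.02,0],[0,0,0.02,0],[0,0,0.02,0],[0,0,0.02,0],[0,0,0,0],[0,0,0,0],[0,0,0,0],[0,0,0,0],[0,0,0,0]]]' ; python3 - <<'E'
from h import *
togo(535.8,-138.2,42,-77)
b=snapshot("scene");cv2.imwrite("pics/b9.png",cv2.resize(b[150:260,250:360,::-1],None,fx=5,fy=5,interpolation=cv2.INTER_CUBIC))
E
```

```text
time: 11.43
tool_pos: [536.2, -137.2, 46.9]
tcp_rot: [-179.8, 0.1, -76.8]
ft_force: [0.3, 0.3, -1.3]
finger_gap: 11.4
t 11.4333 tcp [ 536.2 -137.2   46.9] [-1.7981e+02  6.0000e-02 -7.6840e+01] gap 11.4 F [ 0.3  0.3 -1.3] M [-0.01 -0.08  0.05]
units shift [0.05 0.03 0.24] turn units 0.04 deg 0.2
```

View pics/b9.png

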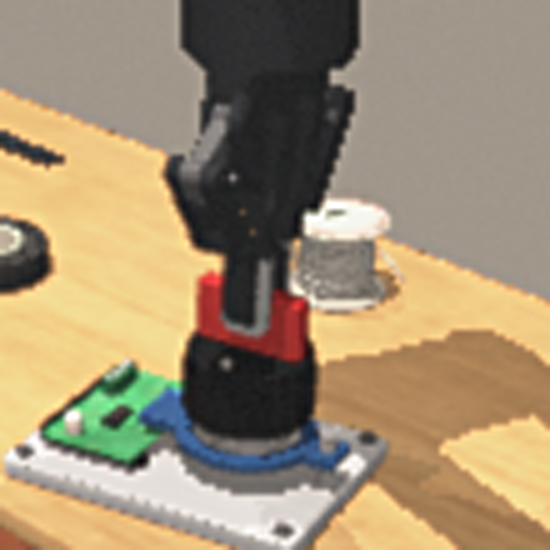

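```bash
python3 -m pendant '[[[0,0,0.02,0],[0,0,0.02,0],[0,0,0.02,0],[0,0,0,0],[0,0,0,0],[0,0,0,0],[0,0,0,0],[0,0,0,0],[0,0,0,0],[0,0,0,0]]]' ; python3 -m pendant '[[[0,0,0.02,0],[0,0,0.02,0],[0,0,0.02,0],[0,0,0,0],[0,0,0,0],[0,0,0,0],[0,0,0,0],[0,0,0,0],[0,0,0,0],[0,0,0,0]]]' 
```

```text
time: 12.32
tool_pos: [536.2, -137.2, 45.8]
tcp_rot: [-179.8, 0.1, -76.8]
ft_force: [0.6, 0.8, -0.4]
finger_gap: 11.1
time: 13.15
tool_pos: [536.2, -137.2, 45.5]
tcp_rot: [-179.8, 0.1, -76.8]
ft_force: [-0.9, 1.4, 1.9]
finger_gap: 11.3
```

```bash
python3 -m pendant '[[[0,0,0.01,-0.2],[0,0,0.01,-0.2],[0,0,0.01,-0.2],[0,0,0.01,-0.2],[0,0,0.01,-0.2],[0,0,0.01,-0.2],[0,0,0.01,-0.2],[0,0,0.01,-0.2],[0,0,0.01,-0.2],[0,0,0.01,-0.2]]]';  python3 - <<'E'
from h import *
togo(535.8,-138.2,42,-77)
E
```

```text
time: 13.98
tool_pos: [536.3, -137.4, 45.7]
tcp_rot: [-179.8, 0.0, -66.7]
ft_force: [-4.7, 2.0, 5.6]
finger_gap: 11.4
t 13.9833 tcp [ 536.3 -137.4   45.7] [-179.8     0.    -66.71] gap 11.4 F [-4.7  2.   5.6] M [ 0.05  0.49 -0.13]
units shift [0.03 0.04 0.19] turn units 2.24 deg 10.3
```

```bash
python3 -m pendant '[[[0,0,0,-0.2],[0,0,0,-0.2],[0,0,0,-0.2],[0,0,0,-0.2],[0,0,0,-0.2],[0,0,0,-0.2],[0,0,0,-0.2],[0,0,0,-0.2],[0,0,0,-0.2],[0,0,0,-0.2]]]';  python3 - <<'E'
from h import *
togo(535.8,-138.2,42,-77)
E
```

```text
time: 14.82
tool_pos: [536.5, -137.6, 46.3]
tcp_rot: [-179.8, -0.1, -56.5]
ft_force: [-3.0, 1.3, 4.6]
finger_gap: 11.6
t 14.8167 tcp [ 536.5 -137.6   46.3] [-1.7979e+02 -6.0000e-02 -5.6510e+01] gap 11.6 F [-3.   1.3  4.6] M [ 0.09  0.46 -0.13]
units shift [0.01 0.05 0.22] turn units 4.47 deg 20.5
```

```bash
python3 -m pendant '[[[0,0,0,-0.2],[0,0,0,-0.2],[0,0,0,-0.2],[0,0,0,-0.2],[0,0,0,-0.2],[0,0,0,-0.2],[0,0,0,-0.2],[0,0,0,-0.2],[0,0,0,-0.2],[0,0,0,-0.2]]]';  python3 - <<'E'
from h import *
togo(535.8,-138.2,42,-77)
E
```

```text
time: 15.65
tool_pos: [536.7, -137.8, 46.9]
tcp_rot: [-179.8, -0.1, -46.3]
ft_force: [-3.5, 0.6, 5.1]
finger_gap: 11.4
t 15.65 tcp [ 536.7 -137.8   46.9] [-1.798e+02 -1.300e-01 -4.633e+01] gap 11.4 F [-3.5  0.6  5.1] M [ 0.12  0.51 -0.07]
units shift [-0.02  0.05  0.24] turn units 6.69 deg 30.7
```

```bash
python3 -m pendant '[[[0,0,0.01,-0.2],[0,0,0.01,-0.2],[0,0,0.01,-0.2],[0,0,0.01,-0.2],[0,0,0.01,-0.2],[0,0,0.01,-0.2],[0,0,0.01,-0.2],[0,0,0.01,0],[0,0,0.01,0],[0,0,0.01,0]]]';  python3 - <<'E'
from h import *
togo(535.8,-138.2,42,-77)
E
```

```text
time: 16.48
tool_pos: [536.9, -137.9, 46.7]
tcp_rot: [-179.8, -0.2, -39.1]
ft_force: [-3.6, 1.5, 6.3]
finger_gap: 11.5
t 16.4833 tcp [ 536.9 -137.9   46.7] [-1.7981e+02 -1.7000e-01 -3.9060e+01] gap 11.5 F [-3.6  1.5  6.3] M [0.34 0.64 0.12]
units shift [-0.03  0.04  0.24] turn units 8.28 deg 37.9
```

```bash
python3 -m pendant '[[[0,0,0.005,-0.2],[0,0,0.005,-0.2],[0,0,0.005,-0.2],[0,0,0.005,-0.2],[0,0,0.005,-0.2],[0,0,0.005,-0.2],[0,0,0.005,-0.2],[0,0,0.005,-0.2],[0,0,0.005,0],[0,0,0.005,0]]]';  python3 - <<'E'
from h import *
togo(535.8,-138.2,42,-77)
E
```

```text
time: 17.32
tool_pos: [537.0, -138.0, 43.9]
tcp_rot: [-179.8, -0.2, -31.1]
ft_force: [0.6, -1.3, -0.4]
finger_gap: 11.4
t 17.3167 tcp [ 537.  -138.    43.9] [-179.83   -0.21  -31.09] gap 11.4 F [ 0.6 -1.3 -0.4] M [-0.01 -0.17  0.01]
units shift [-0.05  0.04  0.1 ] turn units 10.02 deg 45.9
```

The knob is dropping: z is down to 43.9 and the load is gone. I'll stop turning and lower it into its seat.

```bash
python3 -m pendant '[[[0,0,0.02,0],[0,0,0.02,0],[0,0,0.02,0],[0,0,0.02,0],[0,0,0.02,0],[0,0,0.02,0],[0,0,0.015,0],[0,0,0.01,0],[0,0,0.01,0],[0,0,0,0]]]';  python3 - <<'E'
from h import *
togo(535.8,-138.2,42,-77)
b=snapshot("scene");cv2.imwrite("pics/b10.png",cv2.resize(b[150:260,250:360,::-1],None,fx=5,fy=5,interpolation=cv2.INTER_CUBIC))
E
```

```text
time: 18.15
tool_pos: [537.0, -138.0, 40.8]
tcp_rot: [-179.8, -0.2, -31.1]
ft_force: [0.1, 0.2, 0.6]
finger_gap: 11.3
t 18.15 tcp [ 537.  -138.    40.8] [-179.83   -0.2   -31.13] gap 11.3 F [0.1 0.2 0.6] M [0.09 0.02 0.02]
units shift [-0.05  0.04 -0.06] turn units 10.01 deg 45.9
```

View pics/b10.png

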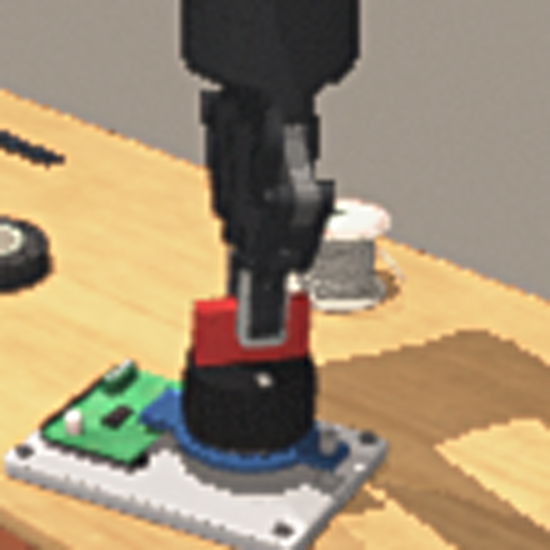

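```bash
python3 -m pendant '[[[0,0,0.015,0],[0,0,0.015,0],[0,0,0.015,0],[0,0,0.01,0],[0,0,0.01,0],[0,0,0,0],[0,0,0,0],[0,0,0,0],[0,0,0,0],[0,0,0,0]]]';  python3 - <<'E'
from h import *
togo(535.8,-138.2,42,-77)
E
```

```text
time: 19.03
tool_pos: [537.0, -138.0, 40.5]
tcp_rot: [-179.8, -0.2, -31.1]
ft_force: [-2.1, -0.1, 4.1]
finger_gap: 11.3
t 19.0333 tcp [ 537.  -138.    40.5] [-179.84   -0.21  -31.13] gap 11.3 F [-2.1 -0.1  4.1] M [ 0.15  0.28 -0.03]
units shift [-0.05  0.04 -0.07] turn units 10.01 deg 45.9
```

```bash
python3 -m pendant '[[[0,0,0.003,0.2],[0,0,0.003,0.2],[0,0,0.003,0.2],[0,0,0.003,0.2],[0,0,0.003,0.2],[0,0,0.003,0.2],[0,0,0.003,0.2],[0,0,0.003,0.2],[0,0,0.003,0.2],[0,0,0.003,0.2]]]';  python3 - <<'E'
from h import *
togo(535.8,-138.2,42,-77)
E
```

```text
time: 19.87
tool_pos: [536.8, -137.9, 40.0]
tcp_rot: [-179.8, -0.1, -41.2]
ft_force: [-2.7, 1.2, 4.3]
finger_gap: 11.8
t 19.8667 tcp [ 536.8 -137.9   40. ] [-1.7982e+02 -1.5000e-01 -4.1240e+01] gap 11.8 F [-2.7  1.2  4.3] M [0.25 0.42 0.07]
units shift [-0.03  0.04 -0.1 ] turn units 7.8 deg 35.8
```

Clean start: it descends 0.5 mm over 0.18 rad, as expected for the thread. I'll go a bit faster.

```bash
python3 -m pendant '[[[0,0,0.006,0.4],[0,0,0.006,0.4],[0,0,0.006,0.4],[0,0,0.006,0.4],[0,0,0.006,0.4],[0,0,0.006,0.4],[0,0,0.006,0.4],[0,0,0.006,0.4],[0,0,0.006,0.4],[0,0,0.006,0.4]]]';  python3 - <<'E'
from h import *
togo(535.8,-138.2,42,-77)
E
```

```text
time: 20.7
tool_pos: [536.4, -137.5, 38.9]
tcp_rot: [-179.8, -0.0, -61.0]
ft_force: [-3.2, 1.2, 5.1]
finger_gap: 11.7
t 20.7 tcp [ 536.4 -137.5   38.9] [-1.7981e+02 -3.0000e-02 -6.0980e+01] gap 11.7 F [-3.2  1.2  5.1] M [0.2  0.42 0.06]
units shift [ 0.01  0.04 -0.15] turn units 3.5 deg 16.0
```

```bash
python3 -m pendant '[[[0,0,0.006,0.4],[0,0,0.006,0.4],[0,0,0.006,0.4],[0,0,0.006,0.4],[0,0,0.006,0.4],[0,0,0.006,0.4],[0,0,0.006,0.4],[0,0,0.006,0.4],[0,0,0.006,0.4],[0,0,0.006,0.4]]]';  python3 - <<'E'
from h import *
togo(535.8,-138.2,42,-77)
E
```

```text
time: 21.53
tool_pos: [536.2, -137.0, 37.9]
tcp_rot: [-179.8, 0.1, -80.8]
ft_force: [-3.1, 1.1, 4.3]
finger_gap: 11.2
t 21.5333 tcp [ 536.2 -137.    37.9] [-1.7983e+02  6.0000e-02 -8.0780e+01] gap 11.2 F [-3.1  1.1  4.3] M [0.16 0.41 0.07]
units shift [ 0.05  0.03 -0.2 ] turn units -0.83 deg -3.8
```

```bash
python3 -m pendant '[[[0,0,0.006,0.4],[0,0,0.006,0.4],[0,0,0.006,0.4],[0,0,0.006,0.4],[0,0,0.006,0.4],[0,0,0.006,0.4],[0,0,0.006,0.4],[0,0,0.006,0.4],[0,0,0.006,0.4],[0,0,0.006,0.4]]]';  python3 - <<'E'
from h import *
togo(535.8,-138.2,42,-77)
E
```

```text
time: 22.37
tool_pos: [536.2, -136.5, 36.9]
tcp_rot: [-179.9, 0.1, -100.6]
ft_force: [-2.4, 2.0, 4.2]
finger_gap: 11.3
t 22.3667 tcp [ 536.2 -136.5   36.9] [-1.7988e+02  1.2000e-01 -1.0058e+02] gap 11.3 F [-2.4  2.   4.2] M [0.16 0.46 0.09]
units shift [ 0.08  0.   -0.25] turn units -5.14 deg -23.6
```

```bash
python3 -m pendant '[[[0,0,0.006,0.4],[0,0,0.006,0.4],[0,0,0.006,0.4],[0,0,0.006,0.4],[0,0,0.006,0.4],[0,0,0.006,0.4],[0,0,0.006,0.4],[0,0,0.006,0.4],[0,0,0.006,0.4],[0,0,0.006,0.4]]]';  python3 - <<'E'
from h import *
togo(535.8,-138.2,42,-77)
E
```

```text
time: 23.2
tool_pos: [536.3, -136.0, 35.9]
tcp_rot: [-179.9, 0.2, -120.4]
ft_force: [-2.0, 0.7, 5.1]
finger_gap: 11.5
t 23.2 tcp [ 536.3 -136.    35.9] [-1.7993e+02  1.6000e-01 -1.2038e+02] gap 11.5 F [-2.   0.7  5.1] M [0.08 0.41 0.09]
units shift [ 0.11 -0.03 -0.31] turn units -9.46 deg -43.4
```

```bash
python3 -m pendant '[[[0,0,0.003,0.2],[0,0,0.003,0.2],[0,0,0.003,0.2],[0,0,0.003,0.2],[0,0,0.003,0.2],[0,0,0.003,0.2],[0,0,0.003,0.2],[0,0,0.003,0.2],[0,0,0.003,0.2],[0,0,0.003,0.2]]]';  python3 - <<'E'
from h import *
togo(535.8,-138.2,42,-77)
E
```

```text
time: 24.03
tool_pos: [536.5, -135.8, 35.4]
tcp_rot: [-180.0, 0.2, -130.5]
ft_force: [-1.8, 1.2, 5.2]
finger_gap: 11.5
t 24.0333 tcp [ 536.5 -135.8   35.4] [-179.96    0.18 -130.48] gap 11.5 F [-1.8  1.2  5.2] M [ 0.15  0.48 -0.02]
units shift [ 0.11 -0.05 -0.33] turn units -11.67 deg -53.5
```

```bash
python3 -m pendant '[[[0,0,0.002,0.14],[0,0,0.002,0.14],[0,0,0.002,0.14],[0,0,0.002,0.14],[0,0,0.002,0.14],[0,0,0.002,0.14],[0,0,0.002,0.14],[0,0,0.002,0.14],[0,0,0.002,0.14],[0,0,0.002,0.14]]]';  python3 - <<'E'
from h import *
togo(535.8,-138.2,42,-77)
E
```

```text
time: 24.87
tool_pos: [536.6, -135.7, 35.0]
tcp_rot: [-180.0, 0.2, -137.6]
ft_force: [-2.1, 1.6, 4.2]
finger_gap: 11.7
t 24.8667 tcp [ 536.6 -135.7   35. ] [-179.98    0.2  -137.62] gap 11.7 F [-2.1  1.6  4.2] M [0.1  0.47 0.08]
units shift [ 0.11 -0.07 -0.35] turn units -13.23 deg -60.6
```

```bash
python3 -m pendant '[[[0,0,0.002,0.1],[0,0,0.002,0.1],[0,0,0.002,0.1],[0,0,0.002,0.1],[0,0,0.002,0.1],[0,0,0.002,0.1],[0,0,0.002,0.1],[0,0,0.002,0.1],[0,0,0.002,0.1],[0,0,0.002,0.1]]]';  python3 - <<'E'
from h import *
togo(535.8,-138.2,42,-77)
E
```

```text
time: 25.7
tool_pos: [536.7, -135.6, 34.8]
tcp_rot: [-180.0, 0.2, -142.7]
ft_force: [-2.2, 1.6, 4.7]
finger_gap: 11.4
t 25.7 tcp [ 536.7 -135.6   34.8] [-180.      0.21 -142.71] gap 11.4 F [-2.2  1.6  4.7] M [0.17 0.53 0.03]
units shift [ 0.11 -0.08 -0.36] turn units -14.34 deg -65.7
```

```bash
python3 -m pendant '[[[0,0,0.002,0.1],[0,0,0.002,0.1],[0,0,0.002,0.1],[0,0,0.002,0.1],[0,0,0.002,0.1],[0,0,0.002,0.1],[0,0,0.002,0.1],[0,0,0.002,0.1],[0,0,0.002,0.1],[0,0,0.002,0.1]]]';  python3 - <<'E'
from h import *
togo(535.8,-138.2,42,-77)
b=snapshot("scene");cv2.imwrite("pics/b11.png",cv2.resize(b[150:260,250:360,::-1],None,fx=5,fy=5,interpolation=cv2.INTER_CUBIC))
E
```

```text
time: 26.53
tool_pos: [536.8, -135.5, 34.7]
tcp_rot: [180.0, 0.2, -147.8]
ft_force: [-2.1, 1.8, 5.1]
finger_gap: 11.5
t 26.5333 tcp [ 536.8 -135.5   34.7] [ 179.97    0.22 -147.79] gap 11.5 F [-2.1  1.8  5.1] M [0.24 0.49 0.04]
units shift [ 0.11 -0.09 -0.37] turn units -15.44 deg -70.8
```

View pics/b11.png

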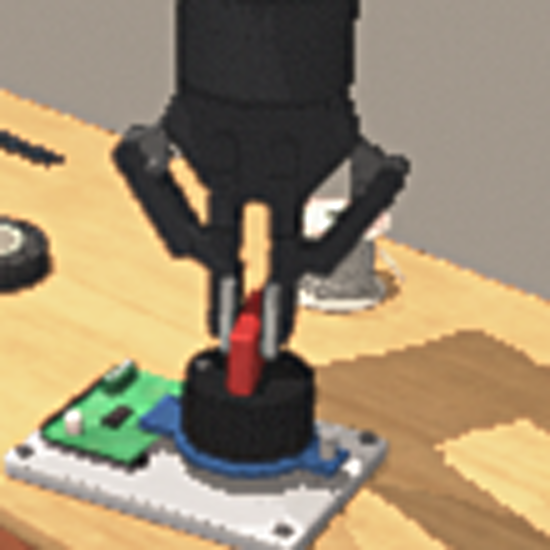

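```bash
python3 -m pendant '[[[0,0,0.003,0.1],[0,0,0.003,0.1],[0,0,0.003,0.1],[0,0,0.003,0.1],[0,0,0.003,0.1],[0,0,0.003,0.1],[0,0,0.003,0.1],[0,0,0.003,0.1],[0,0,0.003,0.1],[0,0,0.003,0.1]]]';  python3 - <<'E'
from h import *
togo(535.8,-138.2,42,-77)
print(sense()["joint_pos"][5])
E
```

```text
time: 27.42
tool_pos: [536.9, -135.4, 34.7]
tcp_rot: [179.9, 0.2, -152.9]
ft_force: [-1.2, 1.5, 6.4]
finger_gap: 11.4
t 27.4167 tcp [ 536.9 -135.4   34.7] [ 179.95    0.24 -152.89] gap 11.4 F [-1.2  1.5  6.4] M [ 0.2   0.53 -0.03]
units shift [ 0.11 -0.1  -0.37] turn units -16.56 deg -75.9
133.2042142219448
```

```bash
python3 - <<'E'
from h import *
b=snapshot("scene");cv2.imwrite("pics/b12.png",cv2.resize(b[190:260,260:350,::-1],None,fx=8,fy=8,interpolation=cv2.INTER_CUBIC))
for i in range(3):
  snapshot("top");togo(535.8,-138.2,42,-77)
E
```

```text
t 27.5167 tcp [ 536.9 -135.4   34.7] [ 179.95    0.24 -152.89] gap 11.2 F [-2.1  0.8  5.3] M [ 0.17  0.53 -0.02]
units shift [ 0.11 -0.1  -0.37] turn units -16.56 deg -75.9
t 27.5667 tcp [ 536.9 -135.4   34.7] [ 179.95    0.24 -152.87] gap 11.3 F [-2.4  2.3  5.8] M [0.24 0.54 0.02]
units shift [ 0.11 -0.1  -0.37] turn units -16.55 deg -75.9
t 27.6167 tcp [ 536.9 -135.4   34.7] [ 179.95    0.23 -152.87] gap 11.4 F [-1.7  1.3  5.3] M [0.21 0.54 0.03]
units shift [ 0.11 -0.1  -0.37] turn units -16.55 deg -75.9
```

View pics/b12.png

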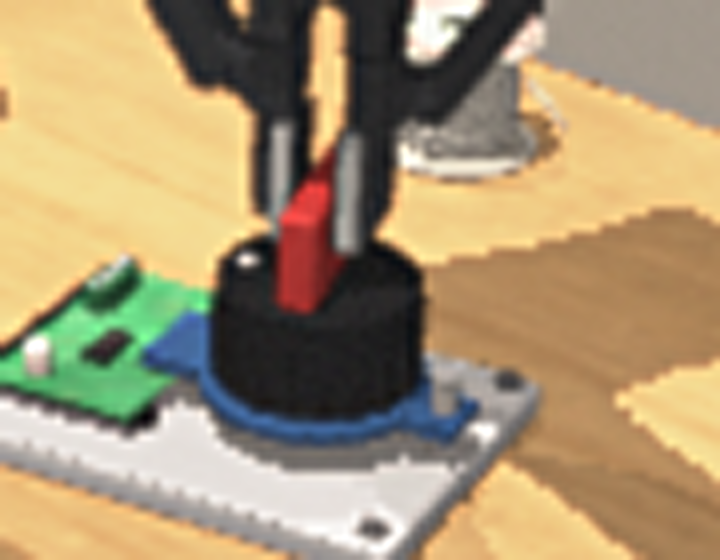

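```bash
python3 - <<'E'
from h import *
ax=np.array([535.8,-138.2])
p=ray("top",(292.1,220.3),69)[:2]-ax;print("init dot",p,np.degrees(np.arctan2(p[1],p[0])),"bar 13")
for f,x0,y0,s,z,yaw in [("b11",250,150,5,61,-147.8),("b12",260,190,8,60,-152.9),("b10",250,150,5,66,-31.1)]:
    im=cv2.imread(f"pics/{f}.png").astype(int)
    h,w=im.shape[:2]
    g=im.min(2).astype(float)
    # search near cap top
    c=proj("scene",[ax[0],ax[1],z]);X=(c-[x0,y0])*s
    yy,xx=np.mgrid[:h,:w]
    m=(g>80)&(np.abs(xx-X[0])<13*s)&(np.abs(yy-X[1])<6*s)
    n,l,st,ce=cv2.connectedComponentsWithStats(m.astype(np.uint8))
    for i in range(1,n):
        q=ce[i]/s+[x0,y0];r=ray("scene",q,z)[:2]-ax
        print(f,st[i,4],ce[i].round(),q.round(1),"r",np.hypot(*r).round(1),"ang",np.degrees(np.arctan2(r[1],r[0])).round(1),"tool",yaw+90)
E
```

```text
init dot [-4.07747469 21.83020928] 100.57986969649504 bar 13
b11 705 [208. 343.] [291.6 218.5] r 28.8 ang 0.4 tool -57.80000000000001
b11 330 [269. 345.] [303.8 219. ] r 20.7 ang -67.1 tool -57.80000000000001
b11 844 [306. 349.] [311.1 219.8] r 29.4 ang -102.2 tool -57.80000000000001
b11 54 [202. 364.] [290.3 222.7] r 23.7 ang 47.0 tool -57.80000000000001
b12 1385 [247. 230.] [290.9 218.8] r 30.5 ang 1.4 tool -62.900000000000006
b12 829 [346. 234.] [303.2 219.3] r 20.6 ang -63.9 tool -62.900000000000006
b12 1963 [409. 240.] [311.1 219.9] r 30.1 ang -100.5 tool -62.900000000000006
b12 324 [247. 259.] [290.9 222.4] r 22.5 ang 38.1 tool -62.900000000000006
b10 56 [191. 334.] [288.2 216.9] r 34.0 ang 12.0 tool 58.9
b10 610 [257. 338.] [301.4 217.6] r 16.1 ang -51.9 tool 58.9
b10 400 [315. 344.] [312.9 218.8] r 30.4 ang -113.4 tool 58.9
b10 137 [264. 379.] [302.7 225.9] r 24.4 ang 142.6 tool 58.9
```

```bash
python3 -m pendant '[[[0,0,0.002,0.1],[0,0,0.002,0.1],[0,0,0.002,0.1],[0,0,0.002,0.1],[0,0,0.002,0.1],[0,0,0.002,0.1],[0,0,0.002,0.1],[0,0,0.002,0.1],[0,0,0.002,0.1],[0,0,0.002,0.1]]]';  python3 - <<'E'
from h import *
togo(535.8,-138.2,42,-77)
print(sense()["joint_pos"][5])
b=snapshot("scene");cv2.imwrite("pics/b13.png",cv2.resize(b[190:260,260:350,::-1],None,fx=8,fy=8,interpolation=cv2.INTER_CUBIC))
E
```

```text
time: 28.45
tool_pos: [537.0, -135.3, 34.7]
tcp_rot: [179.9, 0.2, -157.9]
ft_force: [-1.7, 1.7, 5.4]
finger_gap: 11.7
t 28.45 tcp [ 537.  -135.3   34.7] [ 179.91    0.24 -157.92] gap 11.7 F [-1.7  1.7  5.4] M [0.17 0.48 0.02]
units shift [ 0.11 -0.11 -0.37] turn units -17.65 deg -80.9
138.22288529740067
```

View pics/b13.png

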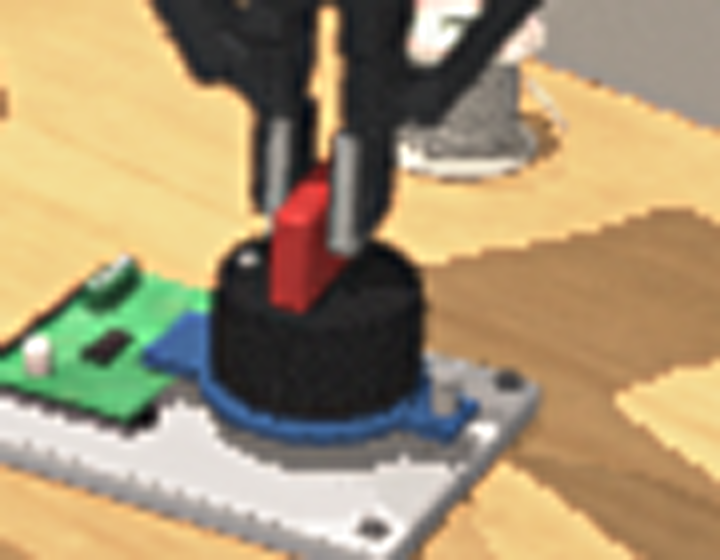

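```bash
python3 - <<'E'
from h import *
ax=np.array([535.8,-138.2])
for n,s,o,a,b in [("b11",5,(250,150),(230,387),(255,393)),("b12",8,(260,190),(278,300),(310,310)),("b13",8,(260,190),(272,300),(303,308))]:
  for z in(60,62):
    P=[ray("scene",np.array(q)/s+o-.45,z)[:2]-ax for q in(a,b)];m=(P[0]+P[1])/2
    print(n,z,"r",np.hypot(*m).round(1),"ang",np.degrees(np.arctan2(m[1],m[0])).round(1),"w",np.linalg.norm(P[0]-P[1]).round(1))
# heights: project bar-top expected rows at home
for h in (60,61,62):
  t=np.radians(112);d=27*np.array([np.cos(t),np.sin(t)])
  print(h,[proj("scene",[*(ax+d),h+k]).round(2) for k in(0,30)])
  print("cap front rim", proj("scene",[ax[0]-30*.7,ax[1]+30*.71,h]).round(2),"skirt bottom",proj("scene",[ax[0]-30*.7,ax[1]+30*.71,h-33]).round(2))
E
for f in b12 b13; do python3 -c "
import cv2,numpy as np
im=cv2.imread('pics/$f.png').astype(int);
# front face column rows red
for x in (285,292):
  c=im[:,x]; r=np.nonzero((c[:,2]-c[:,1]>60)&(c[:,2]>110)&(c[:,1]<80))[0]; print('$f',x,r.min()/8+190,r.max()/8+190)
# blue tip lower edge vs board
"; done
```

```text
b11 60 r 22.4 ang 117.3 w 12.1
b11 62 r 26.0 ang 119.4 w 12.1
b12 60 r 24.5 ang 109.1 w 10.3
b12 62 r 28.0 ang 112.1 w 10.3
b13 60 r 24.9 ang 104.9 w 9.5
b13 62 r 28.3 ang 108.3 w 9.5
60 [array([296.41, 228.27]), array([296.92, 216.18])]
cap front rim [301.16 229.46] skirt bottom [300.54 242.39]
61 [array([296.42, 227.88]), array([296.93, 215.77])]
cap front rim [301.18 229.06] skirt bottom [300.55 242.  ]
62 [array([296.44, 227.48]), array([296.95, 215.36])]
cap front rim [301.2  228.66] skirt bottom [300.57 241.62]
b12 285 217.375 228.375
b12 292 214.625 228.5
b13 285 215.375 228.25
b13 292 213.875 228.5
```

```bash
python3 - <<'E'
import cv2,numpy as np
for f,s,x0,y0 in [("b4",5,250,150),("b10",5,250,150),("b11",5,250,150),("b12",8,260,190),("b13",8,260,190)]:
    im=cv2.imread(f"pics/{f}.png").astype(float)
    out=[]
    for px in (286,293,297,301):
        c=im[:,int((px+.5-x0)*s)]
        bl=c[:,0]-c[:,2]
        r=np.nonzero(bl>40)[0]; r=r[r>(235-y0)*s*0]
        r=r[(r/s+y0>225)]
        out.append((round(r.min()/s+y0,2),round(r.max()/s+y0,2)) if len(r) else None)
    print(f,out)
E
```

```text
b4 [(np.float64(228.2), np.float64(239.4)), (np.float64(240.2), np.float64(243.0)), (np.float64(241.0), np.float64(243.8)), (np.float64(241.2), np.float64(244.0))]
b10 [(np.float64(228.6), np.float64(239.4)), (np.float64(240.2), np.float64(243.2)), (np.float64(240.8), np.float64(243.8)), (np.float64(241.0), np.float64(244.0))]
b11 [(np.float64(236.2), np.float64(240.4)), (np.float64(241.6), np.float64(244.2)), (np.float64(242.6), np.float64(245.0)), (np.float64(242.6), np.float64(245.0))]
b12 [(np.float64(236.5), np.float64(240.5)), (np.float64(241.62), np.float64(244.38)), (np.float64(242.62), np.float64(245.12)), (np.float64(242.62), np.float64(245.12))]
b13 [(np.float64(237.0), np.float64(240.5)), (np.float64(241.62), np.float64(244.38)), (np.float64(242.62), np.float64(245.12)), (np.float64(242.62), np.float64(245.12))]
```

The bar has been down since b11 (its lower edge moved 1.1 px, about 3 mm). My push may be hiding thread slack, so I'll ease it off and snug the knob gently.

```bash
python3 -m pendant '[[[0,0,-0.004,0],[0,0,-0.004,0],[0,0,-0.004,0],[0,0,-0.004,0],[0,0,-0.004,0],[0,0,-0.004,0],[0,0,-0.004,0],[0,0,-0.004,0],[0,0,-0.004,0],[0,0,-0.004,0]]]';  python3 - <<'E'
from h import *
togo(535.8,-138.2,42,-77)
E
```

```text
time: 29.33
tool_pos: [537.0, -135.3, 34.8]
tcp_rot: [179.9, 0.2, -158.0]
ft_force: [-0.7, 1.7, 2.1]
finger_gap: 11.2
t 29.3333 tcp [ 537.  -135.3   34.8] [ 179.91    0.25 -158.04] gap 11.2 F [-0.7  1.7  2.1] M [0.13 0.25 0.01]
units shift [ 0.11 -0.11 -0.36] turn units -17.68 deg -81.0
```

```bash
python3 -m pendant '[[[0,0,-0.003,0],[0,0,-0.003,0],[0,0,-0.003,0],[0,0,-0.003,0],[0,0,-0.003,0],[0,0,-0.003,0],[0,0,0,0.05],[0,0,0,0.05],[0,0,0,0.05],[0,0,0,0.05]]]';  python3 - <<'E'
from h import *
togo(535.8,-138.2,42,-77)
E
```

```text
time: 30.17
tool_pos: [537.0, -135.3, 34.9]
tcp_rot: [179.9, 0.2, -159.0]
ft_force: [-0.7, 0.5, 2.5]
finger_gap: 11.5
t 30.1667 tcp [ 537.  -135.3   34.9] [ 179.9     0.25 -159.04] gap 11.5 F [-0.7  0.5  2.5] M [ 0.11  0.22 -0.  ]
units shift [ 0.11 -0.11 -0.35] turn units -17.9 deg -82.0
```

```bash
python3 -m pendant '[[[0,0,0,0.07],[0,0,0,0.07],[0,0,0,0.07],[0,0,0,0.07],[0,0,0,0.07],[0,0,0,0.07],[0,0,0,0.07],[0,0,0,0.07],[0,0,0,0.07],[0,0,0,0.07]]]';  python3 - <<'E'
from h import *
togo(535.8,-138.2,42,-77)
E
```

```text
time: 31.0
tool_pos: [537.1, -135.3, 34.8]
tcp_rot: [179.9, 0.3, -162.6]
ft_force: [-0.4, 1.2, 0.9]
finger_gap: 11.4
t 31.0 tcp [ 537.1 -135.3   34.8] [ 179.89    0.25 -162.6 ] gap 11.4 F [-0.4  1.2  0.9] M [0.12 0.12 0.05]
units shift [ 0.1  -0.12 -0.36] turn units -18.68 deg -85.6
```

```bash
python3 -m pendant '[[[0,0,0,0.06],[0,0,0,0.06],[0,0,0,0.06],[0,0,0,0.06],[0,0,0,0.06],[0,0,0,0.06],[0,0,0,0.06],[0,0,0,0.06],[0,0,0,0.06],[0,0,0,0.06]]]';  python3 - <<'E'
from h import *
togo(535.8,-138.2,42,-77);print(sense()["joint_pos"][5])
E
```

```text
time: 31.83
tool_pos: [537.2, -135.2, 34.7]
tcp_rot: [179.9, 0.3, -165.7]
ft_force: [-0.0, 2.4, 1.7]
finger_gap: 11.4
t 31.8333 tcp [ 537.2 -135.2   34.7] [ 179.88    0.25 -165.65] gap 11.4 F [-0.   2.4  1.7] M [0.14 0.15 0.06]
units shift [ 0.1  -0.13 -0.36] turn units -19.34 deg -88.7
145.9531931632558
```

The wrist is near its range, so I'll release, check the knob, and regrasp half a turn back.

```bash
python3 -m pendant '[[[0,0,0,0],[0,0,0,0],[0,0,0,0],[0,0,0,0],[0,0,0,0],[0,0,-0.3,0],[0,0,-0.4,0],[0,0,-0.5,0],[0,0,-0.6,0],[0,0,-0.6,0]]]' -0.5
python3 -m pendant '[[[0,0,-0.3,-0.5],[0,0,-0.1,-0.8],[0,0,0,-1],[0,0,0,-1],[0,0,0,-1],[0,0,0,-1],[0,0,0,-1],[0,0,0,-1],[0,0,0,-1],[0,0,0,-1]]]'
python3 - <<'E'
from h import *
togo(535.8,-138.2,42,14)
b=snapshot("scene");cv2.imwrite("pics/b14.png",cv2.resize(b[190:260,260:350,::-1],None,fx=8,fy=8,interpolation=cv2.INTER_CUBIC))
E
```

```text
time: 32.67
tool_pos: [534.5, -135.4, 83.6]
tcp_rot: [179.7, -0.0, -165.7]
ft_force: [0.9, 0.2, 0.5]
finger_gap: 21.4
time: 33.5
tool_pos: [543.6, -138.5, 115.2]
tcp_rot: [-178.8, 0.4, -121.2]
ft_force: [0.3, -0.0, 0.5]
finger_gap: 21.3
t 33.5 tcp [ 543.6 -138.5  115.2] [-178.79    0.45 -121.23] gap 21.3 F [ 0.3 -0.   0.5] M [ 0.03  0.03 -0.03]
units shift [0.22 0.42 3.65] turn units -29.5 deg -135.2
```

View pics/b14.png

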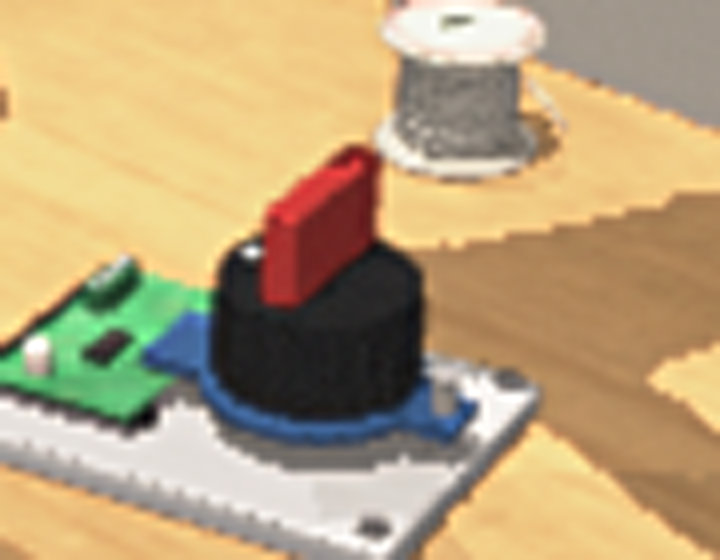

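```bash
python3 - <<'E'
from h import *
f,s,x0,y0="b14",8,260,190
im=cv2.imread(f"pics/{f}.png").astype(float)
for px in (286,293,297,301):
    c=im[:,int((px+.5-x0)*s)];r=np.nonzero(c[:,0]-c[:,2]>40)[0];r=r[r/s+y0>225];print(px,r.min()/s+y0,r.max()/s+y0)
ax=np.array([535.8,-138.2])
# bar top face corners: front top (268,222)->left..., ends of top face midline
for a,b in [((281,215),(362,152))]:
  for z in (90,91):
    P=[ray("scene",np.array(q)/s+(x0,y0)-np.array([.45,.45]),z)[:2] for q in(a,b)];d=P[0]-P[1];print(z,np.degrees(np.arctan2(d[1],d[0])),np.linalg.norm(d),((P[0]+P[1])/2).round(1))
E
```

```text
286 236.375 240.5
293 241.625 244.375
297 242.625 245.125
301 242.625 245.125
90 104.50790856879154 47.52645172757473 [ 534.1 -131.7]
91 104.5079085687915 47.401093966312324 [ 532.8 -130.2]
```

```bash
python3 -m pendant '[[[0,0,0,-1],[0,0,0,-1],[0,0,0,-1],[0,0,0,-1],[0,0,0,-1],[0,0,0,-1],[0,0,0,-1],[0,0,0,-1],[0,0,0,-1],[0,0,0,-1]]]'
python3 -m pendant '[[[0,0,0,-1],[0,0,0,-1],[0,0,0,-1],[0,0,0,-1],[0,0,0,-1],[0,0,0,-1],[0,0,0,-1],[0,0,0,-1],[0,0,0,-1],[0,0,0,-1]]]'
python3 -c "
from h import *
togo(537,-137.3,70,14.3)"
```

```text
time: 34.38
tool_pos: [548.1, -140.0, 130.0]
tcp_rot: [-178.2, -1.1, -74.2]
ft_force: [0.9, 0.1, -0.4]
finger_gap: 21.1
time: 35.22
tool_pos: [552.0, -141.3, 144.3]
tcp_rot: [-179.4, -2.8, -27.3]
ft_force: [-0.1, 0.4, -0.3]
finger_gap: 21.1
t 35.2167 tcp [ 552.  -141.3  144.3] [-179.42   -2.84  -27.3 ] gap 21.1 F [-0.1  0.4 -0.3] M [ 0.02  0.02 -0.02]
units shift [-0.94  0.2   3.67] turn units -9.08 deg -41.6
```

```bash
python3 -m pendant '[[[0,0,0.1,-0.5],[0,0,0.1,-0.9],[0,0,0.1,-1],[0,0,0.1,-1],[0,0,0.1,-1],[0,0,0.1,-1],[0,0,0.1,-1],[0,0,0.1,-1],[0,0,0.1,-1],[0,0,0.1,-0.5]]]'
python3 -c "
from h import *
togo(537,-137.3,70,14.3);print(sense()['joint_pos'])"
```

```text
time: 36.05
tool_pos: [557.3, -143.0, 138.6]
tcp_rot: [178.1, -3.2, 14.5]
ft_force: [-0.7, 0.1, 0.6]
finger_gap: 21.4
t 36.05 tcp [ 557.3 -143.   138.6] [178.06  -3.21  14.53] gap 21.4 F [-0.7  0.1  0.6] M [0.01 0.06 0.  ]
units shift [-1.1  -0.65  3.36] turn units 0.05 deg 0.2
[-19.63821171   1.53165812  97.49683943   0.1994208   77.23093015
 -34.14748976]
```

```bash
python3 -m pendant '[[[-0.25,-0.15,0.2,0],[-0.25,-0.15,0.2,0],[-0.25,-0.15,0.2,0],[-0.25,-0.15,0.2,0],[0,0,0.2,0],[0,0,0.1,0],[0,0,0,0],[0,0,0,0],[0,0,0,0],[0,0,0,0]]]'
cat >> h.py <<'E'
def togo2(x,y,ztip,yaw):
    s=sense();R=Ro.from_euler('xyz',s["tcp_rot"],degrees=True).as_matrix()
    tip=s["tool_pos"]-R[:,2]*35
    d=R.T@(np.array([x,y,ztip])-tip);print("tip",tip.round(1),"zdir",R[:,2].round(3),"tool units",(d/20).round(2))
E
python3 -c "
from h import *
togo(537,-137.3,70,14.3);togo2(537,-137.3,105,14)"
```

```text
time: 36.88
tool_pos: [534.3, -136.2, 115.7]
tcp_rot: [178.0, -3.3, 13.9]
ft_force: [0.2, -0.1, -0.2]
finger_gap: 21.2
t 36.8833 tcp [ 534.3 -136.2  115.7] [178.02  -3.35  13.93] gap 21.2 F [ 0.2 -0.1 -0.2] M [ 0.05  0.05 -0.  ]
units shift [-0.01  0.01  2.29] turn units -0.08 deg -0.4
tip [ 532.  -135.5  150.6] zdir [ 0.065 -0.02  -0.998] tool units [0.09 0.07 2.3 ]
```

```bash
python3 -c "
from h import *
togo2(537,-137.3,72,14)"
python3 -m pendant '[[[-0.01,0,0.3,-0.1],[0,0.05,0.4,0],[0,0.05,0.4,0],[0,0,0.4,0],[0,0,0.3,0],[0,0,0.2,0],[0,0,0.1,0],[0,0,0,0],[0,0,0,0],[0,0,0,0]]]'
python3 -c "
from h import *
togo(537,-137.3,70,14.3);togo2(537,-137.3,72,14)
b=snapshot('scene');cv2.imwrite('pics/b15.png',cv2.resize(b[170:260,260:350,::-1],None,fx=6,fy=6,interpolation=cv2.INTER_CUBIC))"
```

```text
tip [ 532.  -135.5  150.6] zdir [ 0.065 -0.02  -0.998] tool units [-0.01  0.01  3.94]
time: 37.72
tool_pos: [537.1, -139.2, 67.9]
tcp_rot: [178.1, -3.2, 14.4]
ft_force: [0.3, 0.3, -0.3]
finger_gap: 21.3
t 37.7167 tcp [ 537.1 -139.2   67.9] [178.06  -3.22  14.42] gap 21.3 F [ 0.3  0.3 -0.3] M [-0.04  0.04 -0.02]
units shift [ 0.02 -0.09 -0.11] turn units 0.03 deg 0.1
tip [ 534.9 -138.5  102.8] zdir [ 0.063 -0.019 -0.998] tool units [ 0.03 -0.09  1.54]
```

View pics/b15.png

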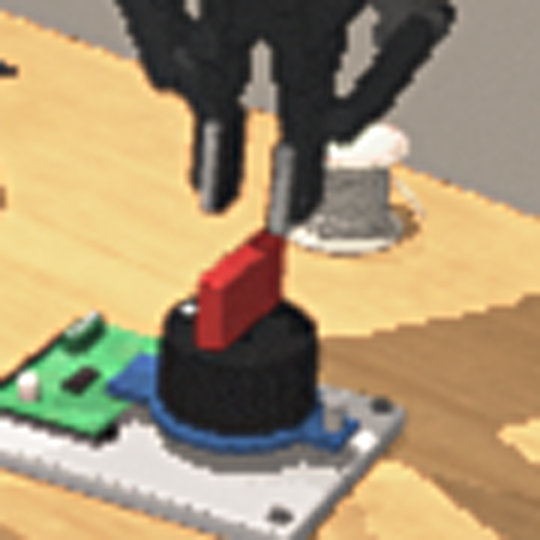

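```bash
python3 -m pendant '[[[0.01,-0.05,0.06,0],[0.01,-0.04,0.08,0],[0.01,0,0.1,0],[0,0,0.1,0],[0,0,0.1,0],[0,0,0.1,0],[0,0,0.1,0],[0,0,0.06,0],[0,0,0,0],[0,0,0,0]]]'
python3 -c "
from h import *
togo2(537,-137.3,72,14)"
```

```text
time: 38.6
tool_pos: [539.4, -137.7, 53.9]
tcp_rot: [178.0, -3.4, 14.4]
ft_force: [-0.2, -1.3, 1.5]
finger_gap: 21.3
tip [ 537.1 -137.    88.9] zdir [ 0.065 -0.02  -0.998] tool units [-0.06 -0.02  0.84]
```

```bash
python3 -m pendant '[[[-0.02,0,0.08,0],[-0.02,0,0.08,0],[-0.02,0,0.08,0],[0,0,0.08,0],[0,0,0.08,0],[0,0,0.08,0],[0,0,0.08,0],[0,0,0.08,0],[0,0,0.04,0],[0,0,0,0]]]'
python3 -c "
from h import *
togo2(537,-137.3,72,14)
b=snapshot('scene');cv2.imwrite('pics/b16.png',cv2.resize(b[170:260,260:350,::-1],None,fx=6,fy=6,interpolation=cv2.INTER_CUBIC))"
```

```text
time: 39.43
tool_pos: [539.1, -138.4, 38.9]
tcp_rot: [178.0, -3.4, 14.4]
ft_force: [-0.1, 0.7, -0.5]
finger_gap: 21.3
tip [ 536.8 -137.7   73.8] zdir [ 0.066 -0.02  -0.998] tool units [ 0.01 -0.02  0.09]
```

View pics/b16.png

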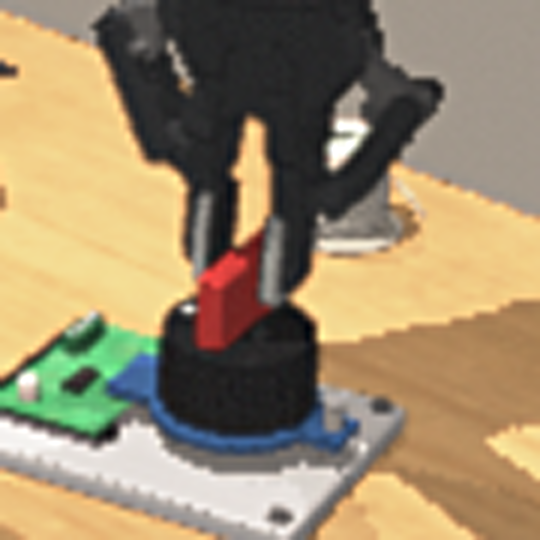

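Fingers straddle the bar. Close and check.

```bash
python3 -m pendant '[[[0,0,0,0],[0,0,0,0],[0,0,0,0],[0,0,0,0],[0,0,0,0],[0,0,0,0],[0,0,0,0],[0,0,0,0],[0,0,0,0],[0,0,0,0]]]' -0.9 20
python3 -c "
from h import *
togo(535.8,-138.2,42,14.4)"
python3 -m pendant '[[[0,0,0,0.06],[0,0,0,0.06],[0,0,0,0.06],[0,0,0,0.06],[0,0,0,0.06],[0,0,0,0.06],[0,0,0,0.06],[0,0,0,0.06],[0,0,0,0.06],[0,0,0,0.06]]]'
python3 -c "
from h import *
togo(535.8,-138.2,42,14.4)"
```

```text
time: 40.32
tool_pos: [540.3, -138.2, 39.5]
tcp_rot: [177.9, -3.5, 14.4]
ft_force: [0.6, 0.2, -1.0]
finger_gap: 11.6
t 40.3167 tcp [ 540.3 -138.2   39.5] [177.93  -3.48  14.45] gap 11.6 F [ 0.6  0.2 -1. ] M [ 0.03  0.06 -0.01]
units shift [-0.21 -0.05 -0.14] turn units 0.01 deg 0.0
time: 41.15
tool_pos: [540.2, -138.2, 39.4]
tcp_rot: [178.1, -3.6, 11.4]
ft_force: [1.4, 0.4, -0.9]
finger_gap: 11.7
t 41.15 tcp [ 540.2 -138.2   39.4] [178.11  -3.58  11.43] gap 11.7 F [ 1.4  0.4 -0.9] M [-0.04  0.04  0.07]
units shift [-0.21 -0.04 -0.14] turn units -0.65 deg -3.0
```

```bash
python3 -m pendant '[[[0,0,0,0.06],[0,0,0,0.06],[0,0,0,0.06],[0,0,0,0.06],[0,0,0,0.06],[0,0,0,0.06],[0,0,0,0.06],[0,0,0,0.06],[0,0,0,0.06],[0,0,0,0.06]]]'
python3 -c "
from h import *
togo(535.8,-138.2,42,14.4)"
```

```text
time: 41.98
tool_pos: [540.2, -138.2, 39.3]
tcp_rot: [178.3, -3.7, 8.4]
ft_force: [1.0, -0.2, -1.7]
finger_gap: 11.5
t 41.9833 tcp [ 540.2 -138.2   39.3] [178.3   -3.67   8.38] gap 11.5 F [ 1.  -0.2 -1.7] M [-0.05  0.14  0.14]
units shift [-0.21 -0.03 -0.15] turn units -1.31 deg -6.0
```

```bash
python3 -m pendant '[[[0,0,0,0.06],[0,0,0,0.06],[0,0,0,0.06],[0,0,0,0.06],[0,0,0,0.06],[0,0,0,0.06],[0,0,0,0.06],[0,0,0,0.06],[0,0,0,0.06],[0,0,0,0.06]]]'
python3 -c "
from h import *
togo(535.8,-138.2,42,14.4)"
```

```text
time: 42.82
tool_pos: [540.1, -138.3, 39.3]
tcp_rot: [178.5, -3.7, 5.3]
ft_force: [1.7, 0.7, -1.9]
finger_gap: 11.8
t 42.8167 tcp [ 540.1 -138.3   39.3] [178.49  -3.75   5.33] gap 11.8 F [ 1.7  0.7 -1.9] M [-0.04  0.02  0.14]
units shift [-0.21 -0.02 -0.15] turn units -1.98 deg -9.1
```

```bash
python3 -c "
from h import *
b=snapshot('scene');cv2.imwrite('pics/b17.png',cv2.resize(b[190:260,260:350,::-1],None,fx=8,fy=8,interpolation=cv2.INTER_CUBIC))
for i in range(3):
  snapshot('top');s=sense();print(s['wrist_torque'].round(2),s['ft_force'].round(1))"
```

```text
[-0.07  0.05  0.12] [ 2.   0.2 -1.6]
[-0.1   0.04  0.16] [ 1.2  0.2 -1.9]
[-0.03  0.02  0.11] [ 1.1  0.6 -2.6]
```

View pics/b17.png

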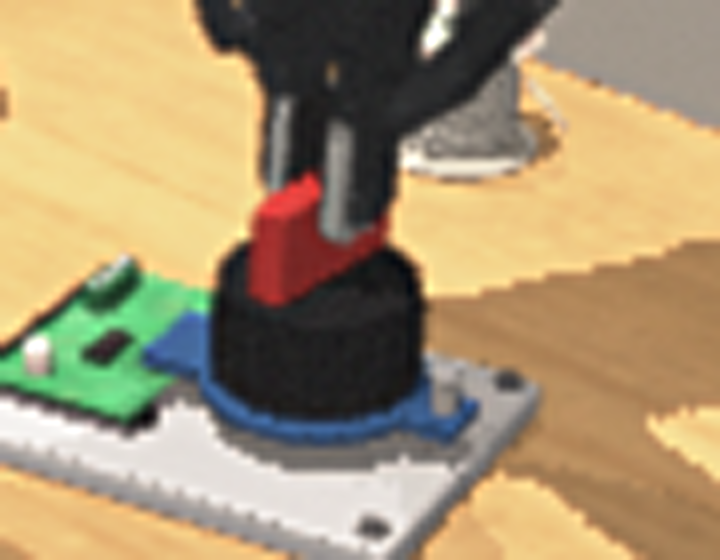

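```bash
python3 -m pendant '[[[0,0,0,0.06],[0,0,0,0.06],[0,0,0,0.06],[0,0,0,0.06],[0,0,0,0.06],[0,0,0,0],[0,0,0,0],[0,0,0,0],[0,0,0,0],[0,0,0,0]]]'
python3 -c "
from h import *
for i in range(3):
  snapshot('top');s=sense();print(s['wrist_torque'].round(2),s['ft_force'].round(1),s['tcp_rot'][2],s['tool_pos'][2])"
```

```text
time: 43.85
tool_pos: [540.1, -138.2, 39.2]
tcp_rot: [178.6, -3.8, 3.8]
ft_force: [1.3, -0.4, -1.6]
finger_gap: 11.6
[-0.09  0.    0.11] [ 0.8  0.7 -1.7] 3.8312565107214054 39.214989794459385
[-0.18  0.04  0.07] [ 2.1 -0.2 -1.1] 3.832669040308655 39.194999912838725
[-0.12  0.09  0.06] [ 0.7  0.2 -1.6] 3.8335253117695705 39.18852530550223
```

```bash
python3 -m pendant '[[[0,0,0,0.06],[0,0,0,0.06],[0,0,0,0.06],[0,0,0,0.06],[0,0,0,0.06],[0,0,0,0.06],[0,0,0,0.06],[0,0,0,0.06],[0,0,0,0.06],[0,0,0,0.06]]]'
python3 -c "
from h import *
for i in range(3):
  s=sense();print(s['wrist_torque'].round(2),s['ft_force'].round(1),s['tcp_rot'][2],s['tool_pos'][2]);snapshot('top')"
```

```text
time: 44.83
tool_pos: [540.1, -138.3, 39.1]
tcp_rot: [178.8, -3.8, 0.8]
ft_force: [1.6, 0.7, -2.1]
finger_gap: 11.3
[-0.12  0.09  0.17] [ 1.6  0.7 -2.1] 0.8041383532687268 39.13564876203426
[-0.13  0.02  0.14] [ 1.9  0.4 -1.5] 0.7846299309781998 39.13740764292697
[-0.11  0.01  0.12] [ 1.5  0.2 -1.7] 0.8165003432292176 39.150270893605345
```

```bash
python3 -m pendant '[[[0,0,0,0.06],[0,0,0,0.06],[0,0,0,0.06],[0,0,0,0.06],[0,0,0,0.06],[0,0,0,0.06],[0,0,0,0.06],[0,0,0,0.06],[0,0,0,0.06],[0,0,0,0.06]]]'
python3 -c "
from h import *
s=sense();print(s['wrist_torque'].round(2),s['ft_force'].round(1),s['tcp_rot'][2],s['tool_pos'][2])
b=snapshot('scene');cv2.imwrite('pics/b18.png',cv2.resize(b[190:260,260:350,::-1],None,fx=8,fy=8,interpolation=cv2.INTER_CUBIC))
for i in range(3):
  s=sense();print(s['wrist_torque'].round(2),s['ft_force'].round(1));snapshot('top')
im=cv2.imread('pics/b18.png').astype(float)
for px in (286,293,297,301):
    c=im[:,int((px+.5-260)*8)];r=np.nonzero(c[:,0]-c[:,2]>40)[0];r=r[r/8+190>225];print(px,r.min()/8+190,r.max()/8+190)
"
```

```text
time: 45.82
tool_pos: [540.0, -138.2, 39.1]
tcp_rot: [179.0, -3.9, -2.2]
ft_force: [2.2, -0.6, -1.3]
finger_gap: 11.5
[-0.21  0.05  0.16] [ 2.2 -0.6 -1.3] -2.194206642003429 39.055279028839756
[-0.12  0.03  0.14] [ 0.8  0.5 -0.5]
[-0.09  0.05  0.1 ] [ 1.1 -0.6 -2.7]
[-0.12  0.05  0.16] [ 1.  -0.3 -2.9]
286 236.125 240.5
293 241.625 244.375
297 242.625 245.125
301 242.75 245.125
```

View pics/b18.png

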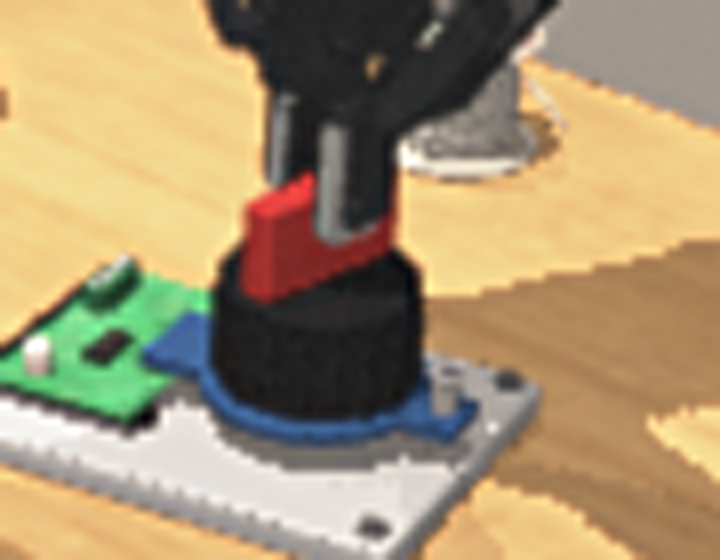

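The bar is fully down, the turning torque has risen to about 0.14 N m (above the stated turning friction), and further turn moves nothing. I'll stop before loading the thread more, release and back off.

```bash
python3 -m pendant '[[[0,0,0,0],[0,0,0,0],[0,0,0,0],[0,0,0,0],[0,0,0,0],[0,0,-0.3,0],[0,0,-0.5,0],[0,0,-0.5,0],[0,0,-0.5,0],[0,0,-0.4,0]]]' -0.5
python3 -m pendant '[[[0,0,-0.5,0],[0,0,-0.5,0],[0,0,-0.5,0],[0,0,-0.5,0],[0,0,-0.3,0],[0,0,-0.1,0],[0,0,0,0],[0,0,0,0],[0,0,0,0],[0,0,0,0]]]'
python3 -c "
from h import *
togo(535,-138,100,0)
b=snapshot('scene');cv2.imwrite('pics/b19.png',cv2.resize(b[190:260,260:350,::-1],None,fx=8,fy=8,interpolation=cv2.INTER_CUBIC));cv2.imwrite('pics/s19.png',b[:,:,::-1])
im=cv2.imread('pics/b19.png').astype(float)
for px in (286,293,297,301):
    c=im[:,int((px+.5-260)*8)];r=np.nonzero(c[:,0]-c[:,2]>40)[0];r=r[r/8+190>225];print(px,r.min()/8+190,r.max()/8+190)
"
```

```text
time: 46.85
tool_pos: [535.6, -137.1, 86.2]
tcp_rot: [179.1, -3.8, -2.2]
ft_force: [0.3, -0.4, -0.1]
finger_gap: 21.1
time: 47.68
tool_pos: [534.3, -136.8, 144.3]
tcp_rot: [178.9, -4.1, -2.2]
ft_force: [0.0, -0.1, -0.4]
finger_gap: 21.5
t 47.6833 tcp [ 534.3 -136.8  144.3] [178.93  -4.15  -2.2 ] gap 21.5 F [ 0.  -0.1 -0.4] M [-0.01  0.05 -0.06]
units shift [-0.12  0.02  2.21] turn units -0.48 deg -2.2
286 230.75 240.5
293 241.875 244.375
297 242.625 245.125
301 242.75 245.25
```

View pics/b19.png

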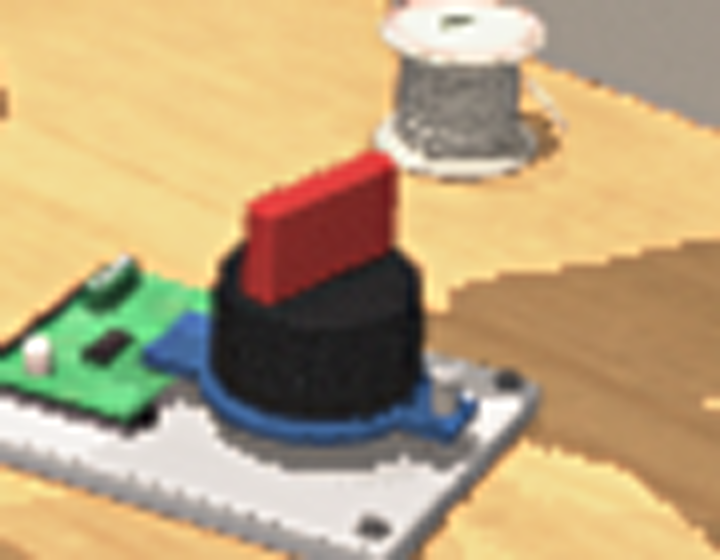

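View pics/s19.png

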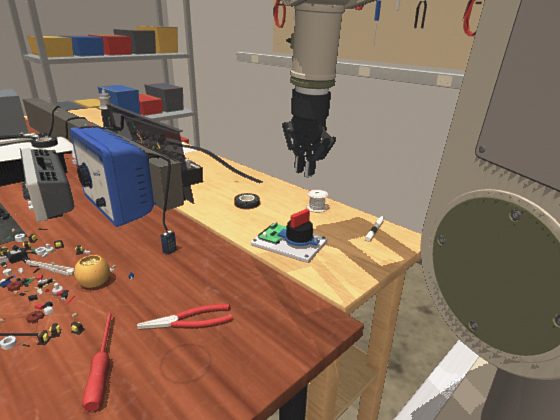

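With the gripper clear, the knob has stayed put. The blue bar is down (lower edge at row 245.1, against 244.0 when up). The spool at (318,200), the pen at (374,228) and the battery at (168,242) have not moved, so I'm handing in.

```bash
python3 -c "
from bench import *
print(hand_in())"
```

```text
the job is handed in; nothing more can be done
None
```

I handed the job in at about 48 s with the knob screwed home and the blue bar down on the green board. One check fell short: I never felt an unmistakable hard stop.

- **Click:** I gripped the red bar at 20 N and turned the knob anticlockwise under about 5 N of push. After about 0.7–0.8 rad it dropped about 6.5 mm, and I let it seat there.
- **Screwing home:** Turning clockwise, it started cleanly and descended about 3 mm per rad, 5.9 mm in all, reaching the bottom after about 2 rad. I regrasped once, half a turn back, for a gentle final tightening. The highest wrist torque about the knob's axis that I read was about 0.17 N m, and the push stayed under about 7 N. Both readings came only at the end of each move.

**Last checks, gripper clear:**
- The blue bar's edge sits 1.1 px lower than at the start, about 3 mm, so it is down on the board.
- The bar did not move when I let go of the knob, either at the regrasp or at the end.
- By eye, the spool, pen and battery are where they were.

**What disagreed:**
- **Final stop:** The knob kept turning about 0.6 rad after it stopped descending. The torque rose only from about 0.05 to 0.14 N m, so I stopped there rather than risk loading the thread. I take the extra turn as slack, but I could not confirm that.
- **Finger height:** The camera showed the fingertips about 35 mm above the reported TCP. I worked from the camera and the contact forces instead.
- **Tool tilt:** The tool had tilted about 4° after the fast turn back for the regrasp, so the final tightening was done slightly tilted.
- **Early lift:** While I first closed the grip, the arm drifted up and lifted the knob an estimated 1–2 mm. I set it back down before turning.

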